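Unload the casting inspection nest

TASK

The castings in the inspection nest have been measured: twist the spring-return key on the console clockwise to its stop and let it spring back to end the run, then push the red wedge into the slot of the nest, narrow end first, so that it holds the sprung yellow bar open by itself, and stand every casting upright on the floor of the blue tray. When all are in the tray, pull the wedge out so that the bar closes, lay it back on its green rubber mat, and then twist the key to its stop once more and let it spring back. Leave the mouse, the ring gauge and the clamp where they are.

Things in the scene. Friction and masses are not known exactly. Their poses are not given: they have to be found in the camera images.
- fixture: Inspection nest, fixed: aluminium plate 200 x 290 x 15 mm; origin on its underside, z up; spans x -75 to +125 mm, y -145 to +145 mm. The yellow retaining bar runs along y over the +x edges of the casting flanges (8 mm overlap; bar 29 to 45 mm above the underside) and keeps them from being lifted. Behind the bar (+x) is the wedge slot.
- nests (a point): On the plate's top, middle of the row of four nests (low dark ribs, 6 mm high), axes as the fixture's. The nests lie at y = -93, -31, 31, 93 mm; castings in them have the long side of their flange along x.
- slot (a point): Wedge slot, axes as the fixture's: this point is on its floor (the plate's top), at the slot-side face of a fixed blue wall along y (y -90 to +50 mm, 32 mm high). The slot lies on the +x side, between wall and bar roller. The wedge enters at the +y end and moves towards -y, narrow end first, one side along the wall. The -y end is closed by the bar's yellow arm (y below -100 mm).
- bar (a joint): Sliding yellow bar: 0 = closed (sprung), grows in m as it moves along the fixture's +x. About 1.8 N to start, 4.7 N at 0.016; end stop 0.022. Castings lift out freely above 0.011; with the wedge's 40 mm wide part at the roller it reads 0.016.
- bar_roller (a point): Centre of the bar's upright steel roller, 20 mm diameter, 30 mm high. When closed it is at x = +34 mm, y = 0 of the slot point, so that the gap from roller to blue wall is 24 mm.
- c1_mid (a point): Iron casting 1 (grey-brown pedestal, 0.35 to 0.65 kg): flange 60 (x) x 50 (y) x 12 mm below, round neck 34 mm diameter above it, 85 mm tall in all; the point is on the neck's axis half-way up, 42.5 mm above its underside, z up when upright. Two to four castings are present.
- c2_mid (a point): Iron casting 2 (grey-brown pedestal, 0.35 to 0.65 kg): flange 60 (x) x 50 (y) x 12 mm below, round neck 34 mm diameter above it, 85 mm tall in all; the point is on the neck's axis half-way up, 42.5 mm above its underside, z up when upright. Two to four castings are present.
- c3_mid (a point): Iron casting 3 (grey-brown pedestal, 0.35 to 0.65 kg): flange 60 (x) x 50 (y) x 12 mm below, round neck 34 mm diameter above it, 85 mm tall in all; the point is on the neck's axis half-way up, 42.5 mm above its underside, z up when upright. Two to four castings are present.
- c4_mid (a point): Iron casting 4 (grey-brown pedestal, 0.35 to 0.65 kg): flange 60 (x) x 50 (y) x 12 mm below, round neck 34 mm diameter above it, 85 mm tall in all; the point is on the neck's axis half-way up, 42.5 mm above its underside, z up when upright. Two to four castings are present.
- wedge_grip (a point): Red wedge, 110 mm long, 34 mm high, 0.25 kg, flat underside, with an upright black grip rib on it (50 mm long along x, 24 mm wide along y, from 34 to 84 mm above the underside). The point is the rib's centre, 60 mm above the underside; its x axis points to the narrow end. Seen from above the wedge is 40 mm wide from x = -40 to +10 mm of this point, then tapers evenly on both sides to 10 mm at the tip, x = +70 mm.
- mat_top (a point): Centre of the top of the fixed green rubber mat, 120 (x) x 170 (y) mm, 4 mm thick, on which the wedge lies at the start.
- key (a joint): Spring-return key (black knob on the grey console): 0 at rest, grows to the stop at 1.2 rad as it is turned clockwise seen from above; the spring takes 0.04 N m at rest, 0.18 N m at the stop, and turns it back when released.
- key_grip (a point): On the key's axis at the height to grip: the key's upright bar is 44 mm long (x of this point, which turns with it), 14 mm wide (y), and reaches from 21 mm below the point to 15 mm above it. The console is a fixed grey box 100 x 100 x 55 mm; the point is 87 mm above the table.
- tray_in (a point): Centre of the inner floor of the fixed blue tray, inside 180 (x) x 150 (y) mm, walls 5 mm thick, 30 mm high outside, floor 5 mm thick. It has room for four castings in two rows of two.
- mouse: Bystander: black computer mouse, 100 x 60 x 30 mm; origin at the centre of its underside.
- ringgauge: Bystander: steel ring gauge, 76 mm diameter, 28 mm high; origin at the centre of its underside.
- clamp: Bystander: steel clamp with red handle, 120 mm long, 69 mm high; origin at the centre of its underside.
Not all that is in view belongs to the job. Of the things shaped like the part that bears wedge_grip, the red one is meant. What is shaped like the part that bears c2_mid but pink is not meant.

How it is judged (in metres and radians):
On the way, in this order (a step that is already met when the one before it is completed fails the run):
1. the key is twisted to its stop (value of joint key above 1.1 rad and value of joint bar below 0.003 m), for 0.1 s.
2. the key has been let go and has sprung back (value of joint key below 0.1 rad and contact force between the fingers and anything else below 0.1 N), for 0.2 s.
3. the wedge alone holds the bar open (value of joint bar above 0.012 m and contact force between the fingers and anything else below 0.1 N), for 0.3 s.
4. every casting stands upright in the tray (x of c1_mid in the frame of tray_in between -0.08 and 0.08 m and y of c1_mid in the frame of tray_in between -0.065 and 0.065 m and z of each of c1_mid, c2_mid, c3_mid, c4_mid in the frame of tray_in below 0.055 m and angle between each of c1_mid, c2_mid, c3_mid, c4_mid's own z axis and vertical below 0.15 rad and x of c2_mid in the frame of tray_in between -0.08 and 0.08 m and y of c2_mid in the frame of tray_in between -0.065 and 0.065 m and x of c3_mid in the frame of tray_in between -0.08 and 0.08 m and y of c3_mid in the frame of tray_in between -0.065 and 0.065 m and x of c4_mid in the frame of tray_in between -0.08 and 0.08 m and y of c4_mid in the frame of tray_in between -0.065 and 0.065 m and contact force between the fingers and anything else below 0.1 N), for 0.2 s.
5. the wedge is back on its mat and the bar is closed (all of step 2 and x of wedge_grip in the frame of mat_top between -0.06 and 0.06 m and y of wedge_grip in the frame of mat_top between -0.085 and 0.085 m and z of wedge_grip in the frame of mat_top below 0.068 m and angle between wedge_grip's own z axis and vertical below 0.12 rad and value of joint bar below 0.003 m), for 0.2 s.
6. the key is twisted to its stop again (value of joint key above 1.1 rad), for 0.1 s.
7. the key has been let go and has sprung back (all of step 2), for 0.2 s.
At the end, for the whole second after the job is handed in: Every casting present stands in the tray (its axis within 80 x 65 mm of the tray's centre, on the floor, tilt under 0.15 rad); the wedge lies upright on its mat (grip within 60 x 85 mm of the mat's centre); the bar is closed (under 3 mm) and the key back at rest (under 0.1 rad) (x of c1_mid in the frame of tray_in between -0.08 and 0.08 m and y of c1_mid in the frame of tray_in between -0.065 and 0.065 m and z of each of c1_mid, c2_mid, c3_mid, c4_mid in the frame of tray_in below 0.055 m and angle between each of c1_mid, c2_mid, c3_mid, c4_mid's own z axis and vertical below 0.15 rad and x of c2_mid in the frame of tray_in between -0.08 and 0.08 m and y of c2_mid in the frame of tray_in between -0.065 and 0.065 m and x of c3_mid in the frame of tray_in between -0.08 and 0.08 m and y of c3_mid in the frame of tray_in between -0.065 and 0.065 m and x of c4_mid in the frame of tray_in between -0.08 and 0.08 m and y of c4_mid in the frame of tray_in between -0.065 and 0.065 m and x of wedge_grip in the frame of mat_top between -0.06 and 0.06 m and y of wedge_grip in the frame of mat_top between -0.085 and 0.085 m and z of wedge_grip in the frame of mat_top below 0.068 m and angle between wedge_grip's own z axis and vertical below 0.12 rad and value of joint bar below 0.003 m and value of joint key below 0.1 rad); the robot touches nothing.
It fails at once if the mouse, the ring gauge or the clamp is moved by more than 30 mm (distance of any of mouse, ringgauge, clamp from where it was at the start of the episode above 0.03 m).
Of c1, c2, c3, c4 only 2 to 4 are there at a start; the rules pass over those that are not, and their reading is None.
At some moment in a run one of wedge may be knocked a few centimetres aside while the robot is not near it.
Once in a run the grip may slacken for a moment while it holds something.
It also fails if it takes over 210 s, if anything falls off the work surface, if the arm or the gripper's body presses on something with over 40 N, if the wrist force passes 120 N, or if a joint passes its speed limit or range.

ROBOT

A 6-joint arm with a two-finger parallel gripper is mounted at the origin on the work surface. World frame = base frame: x ahead of the robot, y to its left, z up, the work surface at z = 0. Lengths are in m, angles in degrees, forces in N, time in s.
With the tool pointing down it reaches from about 0.4 to 0.825 m from the base axis. Payload 7 kg.
Tool frame: the origin (TCP) lies on the centre line of the jaws, within the pads' length; the fingertips stand 11 mm ahead of it and the grasp point (between the pads) lies 8 mm behind it; z points along the fingers, y is the direction in which the jaws open and shut (so a half turn about z gives the same grasp; the last joint's range is limited). The gripper opens to 88 mm and grips with 3 to 60 N. Pads are 19 mm wide; open, the fingers measure 130 mm over their backs; the gripper's body (78 mm by 193 mm) begins 47 mm behind the grasp point.
Start: joints at [89.96, 20.546, 0.682, 0, -70.136, -16.507], TCP at [0.192, 0.647, 0.238] pointing down, gripper open.
Joint ranges: [-176.03, 176.03], [-82.01, 121.73], [-58.28, 71.71], [-173.87, 95.51], [-174.79, -0.11], [-173.66, 173.66]. Speed limits (degrees/s): [136.94, 136.94, 172.46, 180, 180, 180].

INTERFACE

Orientations are given as [roll, pitch, yaw] about the fixed x, y, z axes, in that order (R = Rz(yaw) Ry(pitch) Rx(roll)).
In Python, from plant import ctrl, cams, order gives the robot as it stands.
- The arm moves only by the tool jog_arm, never from a script. Its argument "motion" is a list of rows, each an object with "offset": the shift along the tool's x, y, z in mm, a list of three; "roll": the turn about the tool's z in rad; "hand": the finger opening in mm, from 0 to 87.6. A call has 1 to 20 rows; each row is the pose to reach, as a shift and turn from the pose commanded when the call began, along the tool's axes at that moment; what a row does not reach only later rows make up. A row lasts 1/12 s, in which the tool goes at most 41.7 mm and 7.16 degrees, less where a joint would pass 70% of its speed; a pose out of reach is approached as far as the arm can. A call with a gripper value outside its range is refused whole. The fingers move at their own pace and stop on an object; the grip force is fixed at half the most. Time passes only in rows, so rows that repeat a pose let the fingers close. It gives the time, the measured TCP pose, the force and the opening at its end, in the units of the state.
- ctrl.get_obs(): the state, without advancing time (a new reading comes with each control period).
- cams.snapshot(name): name is "side" or "top"; returns a dict with "img" (400x640x3 uint8, red, green, blue), "K" (3x3 intrinsics, pixels), "D" ([k1, k2, p1, p2, k3] as OpenCV has them; the pictures are not rectified), "cam_to_world" (4x4, takes a point from camera to world coordinates). Camera axes: x right, y down, z forward; pixel columns grow to the right and rows downward; lengths in m; the calibration is good to about 2 mm. A picture is of the moment at which its call begins. There is no depth.
- order.close_job(): hands the job in, once; it reports no verdict.
The state is a dict: "clock": time; "joint_pos": joint angles; "qvel": joint speeds; "tau": joint torques, N m; "tool_pos": TCP position; "orientation": TCP orientation; "force": force on the tool from outside, world axes, zero at the start; "moment": the same for the moment, N m; "opening": finger opening in m.
Only numpy, scipy, OpenCV 4.12 (cv2) and the standard library are available. Lean on these libraries where they do the work, as an engineer would, in place of code of your own. Each camera call takes 0.05 s, during which the arm holds its last target. There are 200 camera calls.

## Working session

There is one attempt and no reset: what is moved stays moved. The work goes in short steps, Python scripts to look and compute and a tool call to move; the robot and the scene stay as the last step left them, time stands still between calls to the robot, and variables do not carry over. Pictures are saved under pics/ and viewed, about 12 in all and at most 16, crops included, and the job is handed in when it is done.

Besides the shell and the picture viewer there is one more tool, called after "Call:" as name(argument=value, ...), one argument or row to a line, values as JSON. jog_arm: Moves the arm, as the interface text tells. Its arguments: {"type":"object","properties":{"motion":{"type":"array"}},"required":["motion"]}

```bash
ls; mkdir -p pics; python3 - <<'E'
from plant import ctrl,cams,order
import cv2
print(ctrl.get_obs())
for n in("top","side"):
    s=cams.snapshot(n);cv2.imwrite(f"pics/{n}0.png",s["img"][:,:,::-1]);print(n,s["K"],s["D"],s["cam_to_world"])
E
```

```text
pics
{'clock': 0.0, 'joint_pos': array([ 8.99606775e+01,  2.05927779e+01,  6.33654709e-01, -2.06717072e-02,
       -7.01346683e+01, -1.65061710e+01]), 'qvel': array([-0.03902984,  0.08033162, -0.08026182,  0.10911835,  0.00158231,
        0.04672327]), 'tau': array([ 1.37433013e-03, -5.82713664e+01,  2.93049073e+01,  6.99698567e+00,
        6.95427079e-03, -1.62337628e-04]), 'tool_pos': array([0.19211925, 0.64659531, 0.23660487]), 'orientation': array([ 1.79904552e+02, -8.01887277e-03, -1.65525272e+01]), 'force': array([-0.00404593, -0.84917197,  0.88948912]), 'moment': array([-0.00824658, -0.03512885, -0.00122901]), 'opening': 0.08780137723170249}
top [[460.49138498   0.         320.75035649]
 [  0.         460.49138498 190.6536251 ]
 [  0.           0.           1.        ]] [-0.00198915  0.          0.          0.          0.        ] [[-0.0170902  -0.99474779  0.10091962  0.44552863]
 [-0.99980587  0.0160123  -0.01148124  0.03281684]
 [ 0.00980498 -0.10109624 -0.99482833  1.45292909]
 [ 0.          0.          0.          1.        ]]
side [[414.28627868   0.         324.02963236]
 [  0.         414.28627868 198.5596665 ]
 [  0.           0.           1.        ]] [-0.06945612  0.          0.          0.          0.        ] [[ 0.79886048 -0.34731847  0.49111283  0.11090549]
 [-0.60137984 -0.44376742  0.66438902 -0.64219472]
 [-0.0128147  -0.82609949 -0.56337858  0.64377192]
 [ 0.          0.          0.          1.        ]]
```

View pics/top0.png

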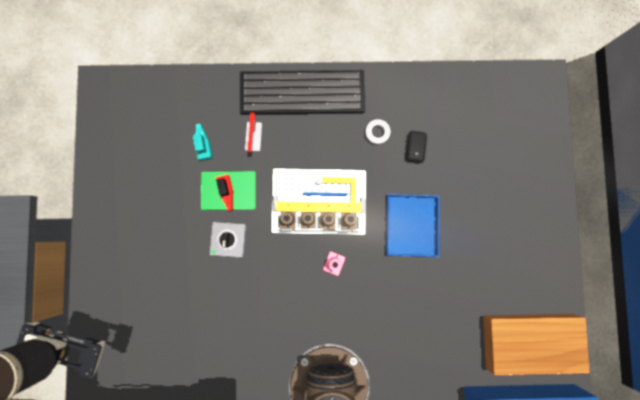

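View pics/side0.png

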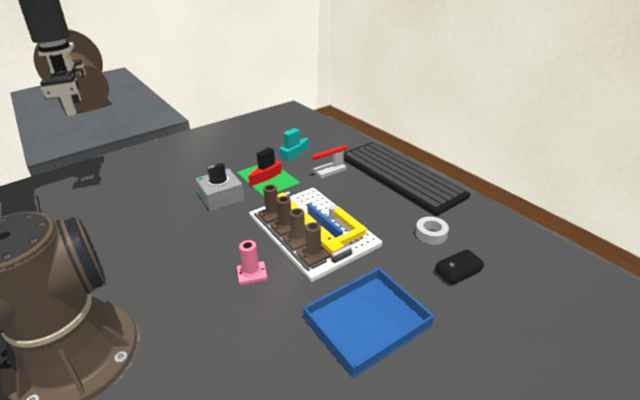

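Top view: castings at about (287/308/328/349, 221), tray (413,226), key (228,240), red wedge (224,190), with the pink and teal decoys separate. I'll enlarge both views to measure.

```bash
cat > h.py <<'E'
import cv2,numpy as np
def ray(s,p):
    q=cv2.undistortPoints(np.array([[p]],float),s["K"],s["D"])[0,0]
    T=s["cam_to_world"];d=T[:3,:3]@np.array([q[0],q[1],1.]);return T[:3,3],d
def atz(s,p,z):
    o,d=ray(s,p);return o+d*(z-o[2])/d[2]
def tri(s1,p1,s2,p2):
    o1,d1=ray(s1,p1);o2,d2=ray(s2,p2)
    a=np.linalg.lstsq(np.c_[d1,-d2],o2-o1,rcond=None)[0]
    A=o1+a[0]*d1;B=o2+a[1]*d2;return (A+B)/2,np.linalg.norm(A-B)
def proj(s,P):
    T=np.linalg.inv(s["cam_to_world"]);r,_=cv2.Rodrigues(T[:3,:3])
    return cv2.projectPoints(np.array(P,float).reshape(-1,3),r,T[:3,3],s["K"],np.array(s["D"]))[0][:,0]
def crop(s,x,y,w,h,k,fn):
    cv2.imwrite(fn,cv2.resize(s["img"][y:y+h,x:x+w,::-1],None,fx=k,fy=k,interpolation=cv2.INTER_CUBIC))
E
python3 - <<'E'
from plant import cams
from h import *
import pickle
S={n:cams.snapshot(n) for n in("top","side")};pickle.dump(S,open("s0.pkl","wb"))
crop(S["top"],190,160,200,110,4,"pics/t1.png")
crop(S["side"],190,120,200,150,4,"pics/s1.png")
E
```

```text
(no output)
```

View pics/t1.png

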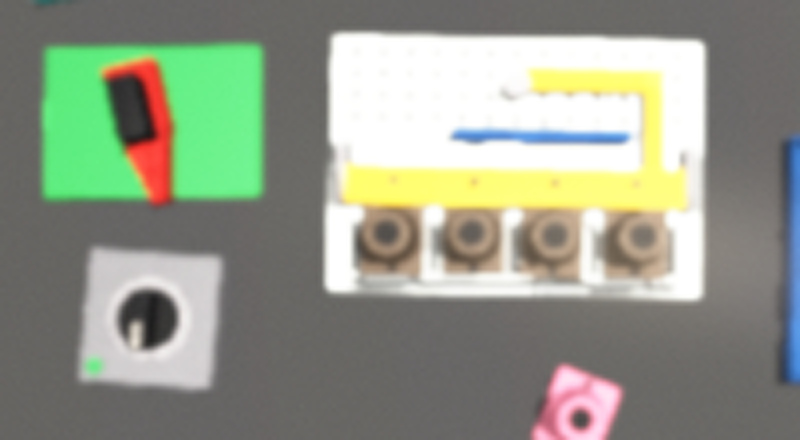

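View pics/s1.png

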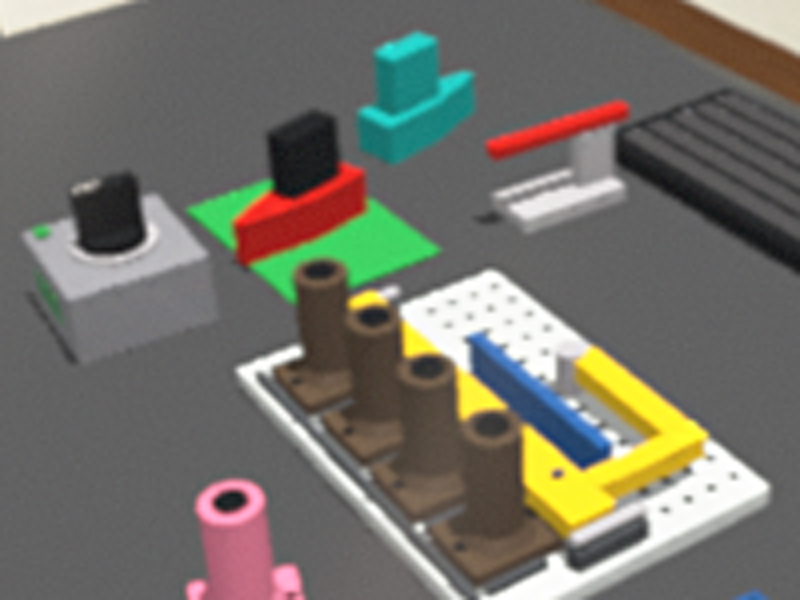

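Row of four castings at crop (386..643, ~235), roller at (515,85), blue wall (452–630,135), wedge tip towards (160,203), key centre ~(149,318). The key bar needs contrast.

```bash
python3 - <<'E'
import pickle
from h import *
S=pickle.load(open("s0.pkl","rb"));t,s=S["top"],S["side"]
ct=lambda p:(190+(p[0]+.5)/4-.5,160+(p[1]+.5)/4-.5)
cs=lambda p:(190+(p[0]+.5)/4-.5,120+(p[1]+.5)/4-.5)
np.set_printoptions(precision=4,suppress=True)
for a,b in zip([(386,234),(471,233),(555,236),(643,237)],[(322,270),(374,316),(429,368),(493,426)]):
    print("cast",*tri(t,ct(a),s,cs(b)))
def rect(n,ps,z):
    P=np.array([atz(t,ct(p),z)[:2] for p in ps]);print(n,P.tolist(),"c",P.mean(0),"sides",[np.linalg.norm(P[i]-P[i-1]) for i in range(4)],"edge ang",[np.degrees(np.arctan2(*(P[i]-P[i-1])[::-1])) for i in range(4)])
rect("plate",[(331,34),(705,41),(702,298),(325,292)],.015)
rect("console",[(92,248),(222,257),(212,388),(80,380)],.055)
rect("mat",[(43,47),(263,44),(263,199),(43,200)],.004)
print("plate TR side",tri(t,ct((705,41)),s,cs((768,490))))
print("console corner",tri(t,ct((212,388)),s,cs((75,300))),tri(t,ct((222,257)),s,cs((210,250))))
print("roller",tri(t,ct((514,84)),s,cs((572,350))), "wall ends",atz(t,ct((452,135)),.047),atz(t,ct((630,136)),.047))
print("wedge tip",atz(t,ct((160,203)),.038))
def enh(S,x,y,w,h,k):
    c=S["img"][y:y+h,x:x+w,::-1].astype(float)/255
    return cv2.resize(np.uint8(255*np.clip(c,0,1)**.45),(w*k,h*k),interpolation=cv2.INTER_CUBIC)
A=enh(t,196,165,50,90,7)[:560];B=enh(s,195,140,65,80,7)
cv2.imwrite("pics/key.png",np.hstack([A[:560,:340],B[:560]]))
crop(t,375,180,75,90,5,"pics/tray.png")
# tray via blue mask
hsv=cv2.cvtColor(t["img"],cv2.COLOR_RGB2HSV);m=cv2.inRange(hsv,(100,120,40),(130,255,255));m[:,:375]=0;m[:,460:]=0;m[300:]=0
c=max(cv2.findContours(m,0,2)[0],key=cv2.contourArea);r=cv2.minAreaRect(c);bp=cv2.boxPoints(r)
print("tray",[atz(t,p,.03)[:2] for p in bp],atz(t,r[0],.03),r)
E
```

```text
cast [0.5065 0.1184 0.102 ] 0.007081459729585994
cast [0.5055 0.0564 0.102 ] 0.0056288689255826856
cast [ 0.5024 -0.0052  0.1014] 0.005950352785539693
cast [ 0.5003 -0.0697  0.1014] 0.0053464981489692144
plate [[0.6652020735654407, 0.16743600873215558], [0.6550200788532351, -0.12732593544410128], [0.4532138439441611, -0.1195387734759765], [0.46284071141040084, 0.1734051863431467]] c [0.5591 0.0235] sides [np.float64(0.20244938126503317), np.float64(0.29493775063712374), np.float64(0.2019564218827769), np.float64(0.29310209854540553)] edge ang [np.float64(-1.6895989303831453), np.float64(-91.97838786378078), np.float64(177.79020570912084), np.float64(88.11779547628734)]
console [[0.49847120417822316, 0.3452592988160149], [0.4900367959475121, 0.24713045465032502], [0.3920090304458637, 0.25468360909678517], [0.3996788598265964, 0.353604406751199]] c [0.445  0.3002] sides [np.float64(0.09914417849243731), np.float64(0.09849065589941282), np.float64(0.0983183245958669), np.float64(0.09921769243091189)] edge ang [np.float64(-4.8283809368608495), np.float64(-94.91263478845089), np.float64(1
[... 398 characters left out ...]
loat64(0.5310492425017215), np.float64(-90.10953457997233), np.float64(179.8420132923238), np.float64(89.3177277932392)]
plate TR side (array([ 0.6554, -0.1276,  0.0155]), np.float64(0.0011832480818999296))
console corner (array([0.3957, 0.2532, 0.055 ]), np.float64(0.007879674806611807)) (array([0.4921, 0.2454, 0.0597]), np.float64(0.004896288979715685))
roller (array([0.6229, 0.0219, 0.0454]), np.float64(0.00814716177191409)) wall ends [0.5807 0.0723 0.047 ] [ 0.5777 -0.0642  0.047 ]
wedge tip [0.5327 0.2972 0.038 ]
tray [array([ 0.5762, -0.1862]), array([ 0.5735, -0.3483]), array([ 0.3825, -0.3401]), array([ 0.3853, -0.1802])] [ 0.4787 -0.2636  0.03  ] ((412.0, 225.0), (62.0, 52.0), 90.0)
```

View pics/key.png

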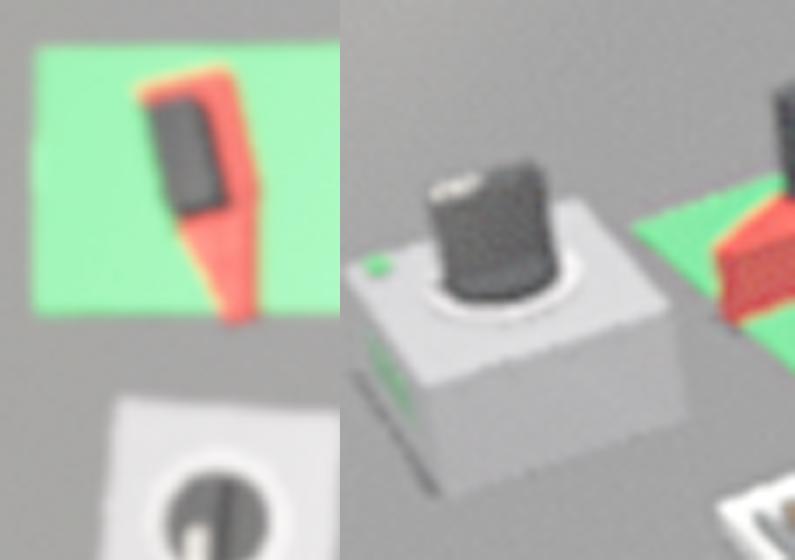

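Measured heights match the text (casting tops 0.102, plate 0.0155, console 0.055). I'll overlay the models to check residual offsets between views, and fit the wedge and key.

```bash
cat > model.py <<'E'
from h import *
def fr(x,y,z,yaw):
    a=np.radians(yaw);R=np.array([[np.cos(a),-np.sin(a),0],[np.sin(a),np.cos(a),0],[0,0,1]]);return lambda P:np.atleast_2d(P)@R.T+[x,y,z]
def draw(im,s,x0,y0,k,P,c):
    q=((proj(s,P)-[x0,y0]+.5)*k-.5).round().astype(int);cv2.polylines(im,[q.reshape(-1,1,2)],True,c,1)
def box(x1,x2,y1,y2,z):return [(x1,y1,z),(x2,y1,z),(x2,y2,z),(x1,y2,z)]
WED=lambda z:[(-.04,-.02,z),(.01,-.02,z),(.07,-.005,z),(.07,.005,z),(.01,.02,z),(-.04,.02,z)]
CIR=lambda x,y,r,z:[(x+r*np.cos(t),y+r*np.sin(t),z) for t in np.linspace(0,6.28,24)]
E
python3 - <<'E'
import pickle
from model import *
np.set_printoptions(precision=4,suppress=True)
S=pickle.load(open("s0.pkl","rb"));t,s=S["top"],S["side"]
k7=lambda p:(196+(p[0]+.5)/7-.5,165+(p[1]+.5)/7-.5)
rib=np.array([atz(t,k7(p),.088)[:2] for p in [(150,105),(200,95),(228,205),(180,215)]]);print("rib",rib.mean(0),np.diff(rib,axis=0))
bd=np.array([atz(t,k7(p),.038)[:2] for p in [(137,90),(230,68),(262,185),(258,320),(225,322)]]);print(bd)
tip=bd[3:].mean(0);back=bd[:2].mean(0);d=tip-back;yaw=np.degrees(np.arctan2(d[1],d[0]));g=back+d/np.linalg.norm(d)*.04
print("wedge yaw",yaw,"len",np.linalg.norm(d),"grip",g)
F=fr(.534,.0243,0,-1.94);W=fr(*g,.004,yaw);K=fr(.445,.300,0,-4.7);T=fr(.479,-.2636,0,-1.5)
ims=[]
for s_,x0,y0,w,h,k in((t,190,160,130,100,6),(s,190,135,200,145,4)):
    im=cv2.resize(s_["img"][y0:y0+h,x0:x0+w,::-1],None,fx=k,fy=k,interpolation=cv2.INTER_CUBIC)
    D=lambda P,c:draw(im,s_,x0,y0,k,P,c)
    D(F(box(-.075,.125,-.145,.145,.015)),(0,0,255))
    for y in(-.093,-.031,.031,.093):D(F(CIR(-.03,y,.017,.1)),(255,0,255))
    D(W(WED(.034)),(255,255,0));D(W(box(-.025,.025,-.012,.012,.084)),(255,255,0))
    D(K(box(-.05,.05,-.05,.05,.055)),(0,255,255))
    D(fr(.445,.3,0,-8)(box(-.022,.022,-.007,.007,.102)),(0,255,255))
    D(fr(.599,.309,0,0)(box(-.06,.06,-.085,.085,.004)),(0,0,255))
    ims.append(im)
cv2.imwrite("pics/ot.png",ims[0]);cv2.imwrite("pics/os.png",ims[1])
E
```

```text
rib [0.6005 0.3088] [[ 0.004  -0.0212]
 [-0.0473 -0.0121]
 [-0.0039  0.0203]]
[[0.6354 0.3422]
 [0.6446 0.3012]
 [0.5923 0.287 ]
 [0.5329 0.2886]
 [0.5322 0.3031]]
wedge yaw -166.464741937461 len 0.1105070934982453 grip [0.6011 0.3123]
```

View pics/ot.png

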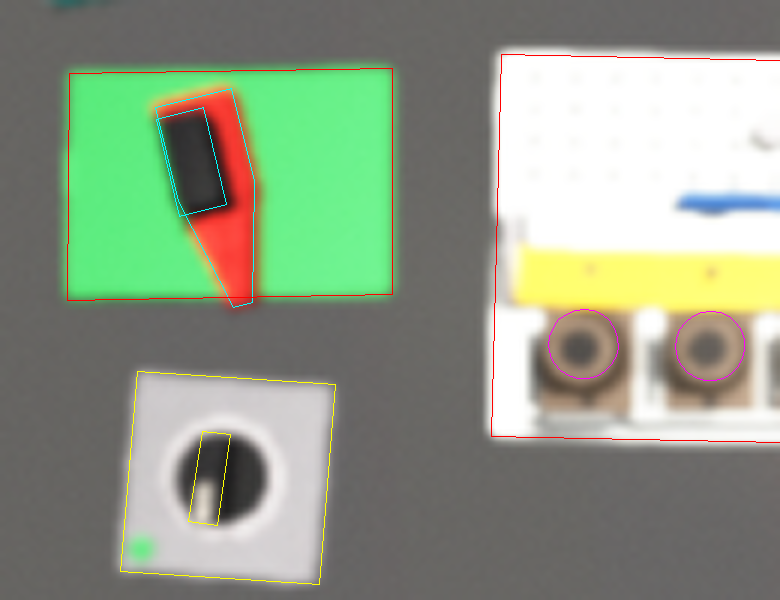

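View pics/os.png

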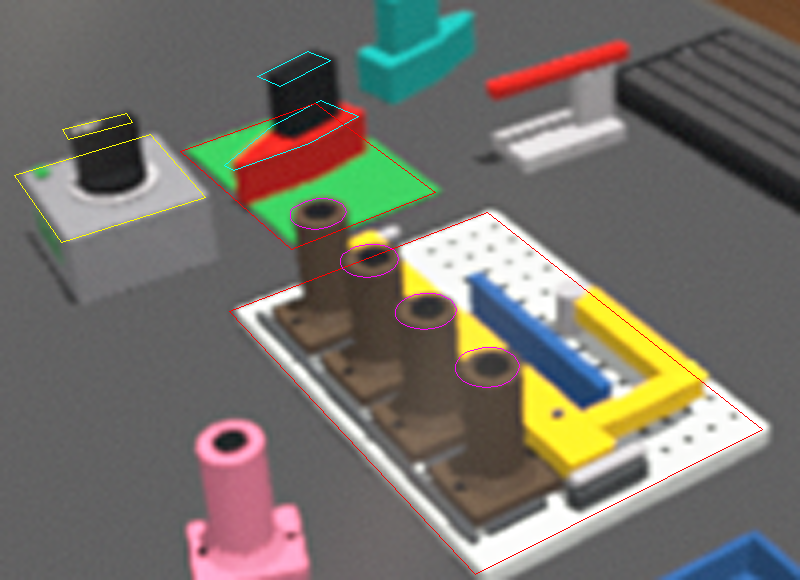

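Models fit the top view to ~1–2 mm. The side view has a uniform offset of ~1 px, about 3 mm, so I'll split the difference. Now the key.

```bash
cat > go.py <<'E'
import sys,numpy as np
from plant import ctrl
from scipy.spatial.transform import Rotation as R
def off(x,y,z,yaw):
    o=ctrl.get_obs();A=R.from_euler("xyz",o["orientation"],degrees=True)
    d=A.inv().apply(np.array([x,y,z])-o["tool_pos"])*1000
    r=(o["orientation"][2]-yaw+180)%360-180
    return d.round(1),round(np.radians(r),3)
if __name__=="__main__":
    o=ctrl.get_obs();print(o["clock"],o["tool_pos"].round(4),o["orientation"].round(2),"j",o["joint_pos"].round(1),"F",o["force"].round(1),o["opening"])
    for a in sys.argv[1:]:print(a,*off(*map(float,a.split(","))))
E
python3 go.py .446,.299,.16,-8 .446,.299,.08,-8
```

```text
0.2 [0.1922 0.6468 0.237 ] [ 1.7994e+02 -1.0000e-02 -1.6550e+01] j [ 90.   20.6   0.7  -0.  -70.1 -16.5] F [-0.1  0.5 -0.5] 0.08800574630406138
.446,.299,.16,-8 [342.3 261.   77.3] -0.149
.446,.299,.08,-8 [342.3 260.9 157.3] -0.149
```

Call:
jog_arm(
  motion=[
    {"offset": [342,261,70],"roll": -0.149,"hand": 80},
    {"offset": [342,261,77],"roll": -0.149,"hand": 80},
    {"offset": [342,261,77],"roll": -0.149,"hand": 80},
    {"offset": [342,261,77],"roll": -0.149,"hand": 80},
    {"offset": [342,261,77],"roll": -0.149,"hand": 80},
    {"offset": [342,261,77],"roll": -0.149,"hand": 80},
    {"offset": [342,261,77],"roll": -0.149,"hand": 80},
    {"offset": [342,261,77],"roll": -0.149,"hand": 80},
    {"offset": [342,261,77],"roll": -0.149,"hand": 80},
    {"offset": [342,261,77],"roll": -0.149,"hand": 80},
    {"offset": [342,261,77],"roll": -0.149,"hand": 80},
    {"offset": [342,261,77],"roll": -0.149,"hand": 80},
    {"offset": [342,261,77],"roll": -0.149,"hand": 80},
    {"offset": [342,261,77],"roll": -0.149,"hand": 80},
  ],
)

```text
clock: 1.37
tool_pos: [0.4459, 0.2996, 0.1607]
orientation: [-180.0, -0.0, -8.0]
force: [0.6, 0.6, -0.1]
opening: 0.0803
```

```bash
python3 go.py .446,.299,.08,-8; python3 - <<'E'
from plant import cams
from h import *
import pickle
S={n:cams.snapshot(n) for n in("top","side")};pickle.dump(S,open("s1.pkl","wb"))
I=[]
for n,x,y in(("top",185,190),("side",180,110)):
    c=np.uint8(255*(S[n]["img"][y:y+100,x:x+75,::-1]/255.)**.5);c=cv2.resize(c,None,fx=5,fy=5,interpolation=cv2.INTER_CUBIC)
    for P,col in(((.446,.299,.16),(0,0,255)),((.446,.299,.171-.022),(0,255,0)),((.446,.299,.087),(255,0,255))):
        q=((proj(S[n],P)[0]-[x,y]+.5)*5-.5).astype(int);cv2.circle(c,tuple(q.tolist()),3,col,-1)
    I.append(c)
cv2.imwrite("pics/k2.png",np.hstack(I))
E
```

```text
1.3667 [0.4459 0.2996 0.1607] [-1.7999e+02 -1.0000e-02 -8.0400e+00] j [ 54.8  11.4 -22.9   0.  -55.7  27.1] F [ 0.6  0.6 -0.1] 0.08027009545196193
.446,.299,.08,-8 [ 0.2  0.6 80.7] -0.001
```

View pics/k2.png

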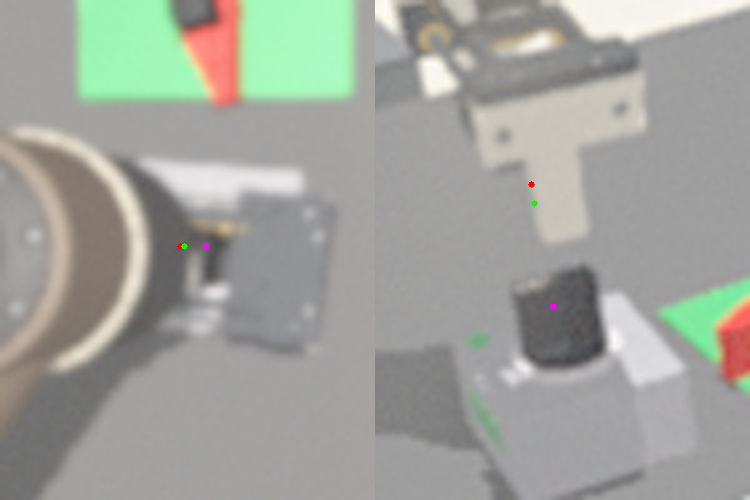

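```bash
python3 - <<'E'
import pickle
from model import *
S=pickle.load(open("s1.pkl","rb"));s=S["side"]
f=fr(.4459,.2996,.1607-.011,-8.04)
for yy in(-.061,-.055):
  print(((proj(s,f([(-.0095,yy,0),(.0095,yy,0)]))-[180,110]+.5)*5-.5+[375,0]).round())
E
```

```text
[[550. 256.]
 [587. 246.]]
[[546. 251.]
 [583. 241.]]
```

The near finger tip at (565,243) agrees with its projection to ~1 px. The key sits slightly right of the estimate, so I'll nudge +1/−1 mm, descend and grip.

Call:
jog_arm(
  motion=[
    {"offset": [1,1,40],"roll": 0,"hand": 80},
    {"offset": [1,1,65],"roll": 0,"hand": 80},
    {"offset": [1,1,80],"roll": 0,"hand": 80},
    {"offset": [1,1,80],"roll": 0,"hand": 80},
    {"offset": [1,1,80],"roll": 0,"hand": 60},
    {"offset": [1,1,80],"roll": 0,"hand": 40},
    {"offset": [1,1,80],"roll": 0,"hand": 30},
    {"offset": [1,1,80],"roll": 0,"hand": 22},
    {"offset": [1,1,80],"roll": 0,"hand": 18},
    {"offset": [1,1,80],"roll": 0,"hand": 15},
    {"offset": [1,1,80],"roll": 0,"hand": 12},
    {"offset": [1,1,80],"roll": 0,"hand": 10},
    {"offset": [1,1,80],"roll": 0,"hand": 10},
  ],
)

```text
clock: 2.55
tool_pos: [0.4466, 0.2982, 0.0806]
orientation: [-180.0, -0.0, -8.0]
force: [0.7, 0.3, -0.3]
opening: 0.0254
```

Call:
jog_arm(
  motion=[
    {"offset": [0,0,0],"roll": 0,"hand": 10},
    {"offset": [0,0,0],"roll": 0,"hand": 10},
    {"offset": [0,0,0],"roll": 0,"hand": 10},
    {"offset": [0,0,0],"roll": 0,"hand": 10},
    {"offset": [0,0,0],"roll": 0,"hand": 10},
  ],
)

```text
clock: 2.97
tool_pos: [0.4473, 0.3, 0.0808]
orientation: [-179.8, -0.1, -8.0]
force: [0.9, 6.0, -3.5]
opening: 0.014
```

Call:
jog_arm(
  motion=[
    {"offset": [0,-1.5,0],"roll": 0.1,"hand": 10},
    {"offset": [0,-1.5,0],"roll": 0.2,"hand": 10},
    {"offset": [0,-1.5,0],"roll": 0.3,"hand": 10},
    {"offset": [0,-1.5,0],"roll": 0.4,"hand": 10},
    {"offset": [0,-1.5,0],"roll": 0.5,"hand": 10},
    {"offset": [0,-1.5,0],"roll": 0.6,"hand": 10},
    {"offset": [0,-1.5,0],"roll": 0.7,"hand": 10},
    {"offset": [0,-1.5,0],"roll": 0.8,"hand": 10},
    {"offset": [0,-1.5,0],"roll": 0.9,"hand": 10},
    {"offset": [0,-1.5,0],"roll": 1.0,"hand": 10},
    {"offset": [0,-1.5,0],"roll": 1.08,"hand": 10},
    {"offset": [0,-1.5,0],"roll": 1.14,"hand": 10},
    {"offset": [0,-1.5,0],"roll": 1.18,"hand": 10},
    {"offset": [0,-1.5,0],"roll": 1.2,"hand": 10},
    {"offset": [0,-1.5,0],"roll": 1.2,"hand": 10},
    {"offset": [0,-1.5,0],"roll": 1.2,"hand": 10},
  ],
)

```text
clock: 4.3
tool_pos: [0.4469, 0.2997, 0.0807]
orientation: [-180.0, -0.0, -76.7]
force: [-0.7, -1.1, 2.6]
opening: 0.0139
```

```bash
python3 go.py;python3 -c "
from plant import ctrl;print(ctrl.get_obs()['moment'])"
```

```text
4.3 [0.4469 0.2997 0.0807] [-1.800e+02 -2.000e-02 -7.665e+01] j [ 54.7  16.8 -28.    0.  -45.2 -41.4] F [-0.7 -1.1  2.6] 0.013907237297031333
[-0.48202865  0.01274959  0.79853939]
```

Call:
jog_arm(
  motion=[
    {"offset": [0,0,0],"roll": 0.02,"hand": 10},
    {"offset": [0,0,0],"roll": 0.03,"hand": 10},
    {"offset": [0,0,0],"roll": 0.03,"hand": 10},
    {"offset": [0,0,0],"roll": 0.0,"hand": 85},
    {"offset": [0,0,0],"roll": 0,"hand": 85},
    {"offset": [0,0,0],"roll": 0,"hand": 85},
    {"offset": [0,0,0],"roll": 0,"hand": 85},
    {"offset": [0,0,0],"roll": 0,"hand": 85},
    {"offset": [0,0,0],"roll": 0,"hand": 85},
    {"offset": [0,0,0],"roll": 0,"hand": 85},
    {"offset": [0,0,0],"roll": 0,"hand": 85},
    {"offset": [0,0,0],"roll": 0,"hand": 85},
    {"offset": [0,0,-20],"roll": 0,"hand": 85},
    {"offset": [0,0,-60],"roll": 0,"hand": 85},
    {"offset": [0,0,-90],"roll": 0,"hand": 85},
    {"offset": [0,0,-90],"roll": 0,"hand": 85},
    {"offset": [0,0,-90],"roll": 0,"hand": 85},
    {"offset": [0,0,-90],"roll": 0,"hand": 85},
  ],
)

```text
clock: 5.8
tool_pos: [0.4465, 0.2995, 0.1704]
orientation: [180.0, 0.0, -76.8]
force: [0.2, 1.0, -1.1]
opening: 0.085
```

```bash
python3 go.py .601,.311,.17,14 .601,.311,.06,14
```

```text
5.8 [0.4465 0.2995 0.1704] [ 1.7998e+02  2.0000e-02 -7.6790e+01] j [ 54.7  10.9 -22.1  -0.  -57.1 -41.5] F [ 0.2  1.  -1.1] 0.08502225199561873
.601,.311,.17,14 [  24.1 -153.1    0.3] -1.585
.601,.311,.06,14 [  24.2 -153.1  110.3] -1.585
```

```bash
cat > red.py <<'E'
from plant import cams
from h import *
import pickle,sys
def red(s):
    hsv=cv2.cvtColor(s["img"],cv2.COLOR_RGB2HSV);m=cv2.inRange(hsv,(0,150,90),(6,255,255))|cv2.inRange(hsv,(174,150,90),(180,255,255))
    n,_,st,c=cv2.connectedComponentsWithStats(m);return [(st[i,4],c[i].round(1)) for i in range(1,n) if st[i,4]>25]
if __name__=="__main__":
    S0=pickle.load(open("s0.pkl","rb"))
    for n in("top","side"):
        print(n,"then",red(S0[n]),"now",red(cams.snapshot(n)))
E
python3 red.py; python3 go.py .602,.311,.17,-166
```

```text
top then [(np.int32(145), array([251. , 129.5])), (np.int32(206), array([227.4, 192.6]))] now [(np.int32(143), array([251. , 129.1])), (np.int32(208), array([227.4, 192.5]))]
side then [(np.int32(169), array([328.6, 152.1])), (np.int32(407), array([264.5, 173.2]))] now [(np.int32(169), array([328.5, 152.1])), (np.int32(408), array([264.5, 173.1]))]
5.9 [0.4463 0.2991 0.1695] [ 1.799e+02 -7.000e-02 -7.678e+01] j [ 54.7  10.9 -22.1  -0.  -57.1 -41.5] F [ 0.4  0.1 -0.7] 0.08486904048389483
.602,.311,.17,-166 [  24.1 -154.3   -0.8] 1.557
```

Call:
jog_arm(
  motion=[
    {"offset": [24,-154,0],"roll": 1.557,"hand": 60},
    {"offset": [24,-154,0],"roll": 1.557,"hand": 60},
    {"offset": [24,-154,0],"roll": 1.557,"hand": 60},
    {"offset": [24,-154,0],"roll": 1.557,"hand": 60},
    {"offset": [24,-154,0],"roll": 1.557,"hand": 60},
    {"offset": [24,-154,0],"roll": 1.557,"hand": 60},
    {"offset": [24,-154,0],"roll": 1.557,"hand": 60},
    {"offset": [24,-154,0],"roll": 1.557,"hand": 60},
    {"offset": [24,-154,0],"roll": 1.557,"hand": 60},
    {"offset": [24,-154,0],"roll": 1.557,"hand": 60},
    {"offset": [24,-154,0],"roll": 1.557,"hand": 60},
    {"offset": [24,-154,0],"roll": 1.557,"hand": 60},
    {"offset": [24,-154,0],"roll": 1.557,"hand": 60},
    {"offset": [24,-154,0],"roll": 1.557,"hand": 60},
    {"offset": [24,-154,30],"roll": 1.557,"hand": 60},
    {"offset": [24,-154,60],"roll": 1.557,"hand": 60},
    {"offset": [24,-154,85],"roll": 1.557,"hand": 60},
    {"offset": [24,-154,107],"roll": 1.557,"hand": 60},
    {"offset": [24,-154,107],"roll": 1.557,"hand": 60},
    {"offset": [24,-154,107],"roll": 1.557,"hand": 60},
  ],
)

```text
clock: 7.57
tool_pos: [0.6014, 0.3108, 0.0618]
orientation: [-179.9, -0.2, -165.9]
force: [0.1, 0.6, 0.4]
opening: 0.0605
```

Call:
jog_arm(
  motion=[
    {"offset": [0,0,0],"roll": 0,"hand": 40},
    {"offset": [0,0,0],"roll": 0,"hand": 30},
    {"offset": [0,0,0],"roll": 0,"hand": 20},
    {"offset": [0,0,0],"roll": 0,"hand": 15},
    {"offset": [0,0,0],"roll": 0,"hand": 15},
    {"offset": [0,0,0],"roll": 0,"hand": 15},
    {"offset": [0,0,0],"roll": 0,"hand": 15},
    {"offset": [0,0,0],"roll": 0,"hand": 15},
    {"offset": [0,0,0],"roll": 0,"hand": 15},
    {"offset": [0,0,0],"roll": 0,"hand": 15},
    {"offset": [0,0,0],"roll": 0,"hand": 15},
    {"offset": [0,0,0],"roll": 0,"hand": 15},
  ],
)

```text
clock: 8.57
tool_pos: [0.6024, 0.3118, 0.0641]
orientation: [180.0, 0.0, -166.0]
force: [-1.8, -0.4, 5.5]
opening: 0.0237
```

```bash
python3 go.py .602,.311,.17,-166
```

```text
8.5667 [0.6024 0.3118 0.0641] [ 1.7999e+02  3.0000e-02 -1.6597e+02] j [  43.8   29.   -10.3    0.   -50.6 -119.8] F [-1.8 -0.4  5.5] 0.023688313971189888
.602,.311,.17,-166 [   0.5   -0.7 -105.9] 0.001
```

```bash
python3 - <<'E'
import pickle
from model import *
S=pickle.load(open("s0.pkl","rb"));I=[]
F=fr(.535,.0243,0,-1.94)
for n,x,y,w,h,k in(("top",285,165,75,50,10),("side",300,180,75,50,10)):
    s=S[n];c=np.uint8(255*(s["img"][y:y+h,x:x+w,::-1]/255.)**2);im=cv2.resize(c,None,fx=k,fy=k,interpolation=cv2.INTER_CUBIC)
    im=im[:300] if n=="top" else im[:300+100][100:]
    yo=y if n=="top" else y+10
    D=lambda P,c:draw(im,s,x,yo,k,P,c)
    D(F([(.05,-.09,.047),(.05,.05,.047)]),(0,0,255));D(F([(.05,-.09,.015),(.05,.05,.015)]),(0,0,255))
    D(F(CIR(.084,0,.01,.045)),(255,0,255));D(F(CIR(.084,0,.01,.015)),(0,160,0))
    I.append(im)
cv2.imwrite("pics/slot.png",np.vstack(I))
E
```

```text
(no output)
```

View pics/slot.png

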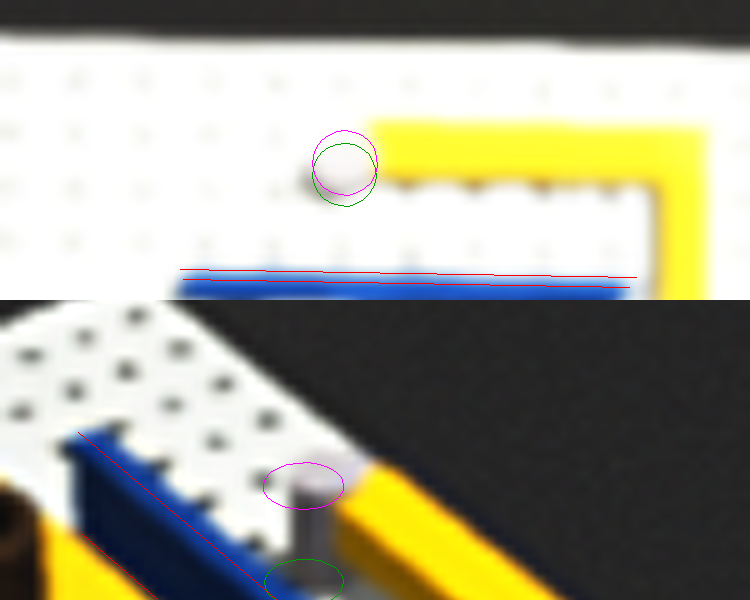

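Top overlay matches roller at (345,165) and the wall's slot-side edge (y≈272), so slot point ≈ (0.586, 0.0226). Lifting the wedge and moving to the slot entry.

```bash
cat > slot.py <<'E'
import sys
from go import *
a=np.radians(-1.94)
def S(x,y):return .586+x*np.cos(a)-y*np.sin(a),.0226+x*np.sin(a)+y*np.cos(a)
for q in sys.argv[1:]:
    x,y,z=map(float,q.split(","));X,Y=S(x/1000,y/1000);print(q,(round(X,4),round(Y,4)),*off(X,Y,z,-91.94))
E
python3 slot.py 17,135,.20
```

```text
17,135,.20 (np.float64(0.6076), np.float64(0.1569)) [  32.4 -151.5 -136. ] -1.292
```

Call:
jog_arm(
  motion=[
    {"offset": [0,0,-30],"roll": 0,"hand": 15},
    {"offset": [0,0,-70],"roll": 0,"hand": 15},
    {"offset": [0,0,-110],"roll": 0,"hand": 15},
    {"offset": [0,0,-130],"roll": 0,"hand": 15},
    {"offset": [0,0,-130],"roll": 0,"hand": 15},
    {"offset": [0,0,-130],"roll": 0,"hand": 15},
  ],
)

```text
clock: 9.07
tool_pos: [0.6023, 0.3119, 0.1944]
orientation: [179.9, 0.1, -166.0]
force: [-1.1, -0.5, -3.7]
opening: 0.0244
```

```bash
python3 slot.py 17,135,.20
```

```text
17,135,.20 (np.float64(0.6076), np.float64(0.1569)) [  32.4 -151.6   -5.9] -1.292
```

Call:
jog_arm(
  motion=[
    {"offset": [32,-30,-6],"roll": -0.12,"hand": 15},
    {"offset": [32,-60,-6],"roll": -0.24,"hand": 15},
    {"offset": [32,-80,-6],"roll": -0.36,"hand": 15},
    {"offset": [32,-100,-6],"roll": -0.48,"hand": 15},
    {"offset": [32,-120,-6],"roll": -0.6,"hand": 15},
    {"offset": [32,-135,-6],"roll": -0.72,"hand": 15},
    {"offset": [32,-145,-6],"roll": -0.84,"hand": 15},
    {"offset": [32,-151,-6],"roll": -0.96,"hand": 15},
    {"offset": [32,-151,-6],"roll": -1.08,"hand": 15},
    {"offset": [32,-151,-6],"roll": -1.18,"hand": 15},
    {"offset": [32,-151,-6],"roll": -1.26,"hand": 15},
    {"offset": [32,-151,-6],"roll": -1.292,"hand": 15},
    {"offset": [32,-151,-6],"roll": -1.292,"hand": 15},
    {"offset": [32,-151,-6],"roll": -1.292,"hand": 15},
    {"offset": [32,-151,-6],"roll": -1.292,"hand": 15},
  ],
)

```text
clock: 10.32
tool_pos: [0.6072, 0.1572, 0.1982]
orientation: [179.9, -0.1, -92.0]
force: [-0.3, 0.5, -2.2]
opening: 0.0241
```

```bash
python3 slot.py 17,135,.078 ; python3 - <<'E'
from plant import cams
from h import *
import pickle
s=cams.snapshot("side");pickle.dump(s,open("s2.pkl","wb"))
crop(s,230,90,150,150,4,"pics/w2.png")
E
```

```text
17,135,.078 (np.float64(0.6076), np.float64(0.1569)) [ 1.000e-01 -6.000e-01  1.202e+02] -0.002
```

View pics/w2.png

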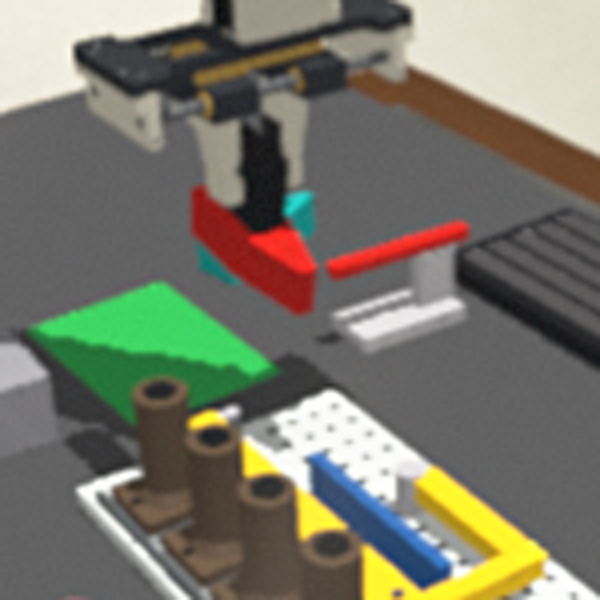

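Wedge is held level with its tip towards the slot. Descending to just above the floor.

Call:
jog_arm(
  motion=[
    {"offset": [0,0,40],"roll": 0,"hand": 15},
    {"offset": [0,0,75],"roll": 0,"hand": 15},
    {"offset": [0,0,100],"roll": 0,"hand": 15},
    {"offset": [0,0,115],"roll": 0,"hand": 15},
    {"offset": [0,0,120],"roll": 0,"hand": 15},
    {"offset": [0,0,120],"roll": 0,"hand": 15},
    {"offset": [0,0,120],"roll": 0,"hand": 15},
  ],
)

```text
clock: 10.95
tool_pos: [0.6076, 0.1575, 0.0791]
orientation: [180.0, -0.0, -92.0]
force: [-0.4, -1.2, -2.3]
opening: 0.0237
```

```bash
python3 slot.py 17,100,.077 17,80,.077 20,60,.077 20.5,40,.077 20.5,-15,.077
```

```text
17,100,.077 (np.float64(0.6064), np.float64(0.122)) [35.5 -0.   2.2] -0.001
17,80,.077 (np.float64(0.6057), np.float64(0.102)) [55.5 -0.1  2.2] -0.001
20,60,.077 (np.float64(0.608), np.float64(0.0819)) [75.5 -3.1  2.2] -0.001
20.5,40,.077 (np.float64(0.6078), np.float64(0.0619)) [95.5 -3.6  2.2] -0.001
20.5,-15,.077 (np.float64(0.606), np.float64(0.0069)) [150.5  -3.6   2.2] -0.001
```

Call:
jog_arm(
  motion=[
    {"offset": [20,0,2],"roll": 0,"hand": 15},
    {"offset": [40,0,2],"roll": 0,"hand": 15},
    {"offset": [52,0,2],"roll": 0,"hand": 15},
    {"offset": [60,-1,2],"roll": 0,"hand": 15},
    {"offset": [68,-2,2],"roll": 0,"hand": 15},
    {"offset": [75,-3,2],"roll": 0,"hand": 15},
    {"offset": [75,-3,2],"roll": 0,"hand": 15},
    {"offset": [75,-3,2],"roll": 0,"hand": 15},
  ],
)

```text
clock: 11.62
tool_pos: [0.6086, 0.0817, 0.0779]
orientation: [-180.0, -0.0, -92.0]
force: [1.7, -2.6, 3.2]
opening: 0.0242
```

Call:
jog_arm(
  motion=[
    {"offset": [10,-0.5,0],"roll": 0,"hand": 15},
    {"offset": [20,-0.5,0],"roll": 0,"hand": 15},
    {"offset": [30,-0.5,0],"roll": 0,"hand": 15},
    {"offset": [40,-0.5,0],"roll": 0,"hand": 15},
    {"offset": [50,-0.5,0],"roll": 0,"hand": 15},
    {"offset": [60,-0.5,0],"roll": 0,"hand": 15},
    {"offset": [68,-0.5,0],"roll": 0,"hand": 15},
    {"offset": [75,-0.5,0],"roll": 0,"hand": 15},
    {"offset": [75,-0.5,0],"roll": 0,"hand": 15},
    {"offset": [75,-0.5,0],"roll": 0,"hand": 15},
    {"offset": [75,-0.5,0],"roll": 0,"hand": 15},
  ],
)

```text
clock: 12.53
tool_pos: [0.6077, 0.0081, 0.0783]
orientation: [-179.8, 0.0, -91.9]
force: [4.7, 0.9, 4.2]
opening: 0.0239
```

```bash
python3 slot.py 20,-15,.077; python3 - <<'E'
from plant import cams
from h import *
s=cams.snapshot("side");crop(s,270,130,130,110,5,"pics/w3.png")
E
```

```text
20,-15,.077 (np.float64(0.6055), np.float64(0.0069)) [1.2 2.2 1.3] 0.001
```

View pics/w3.png

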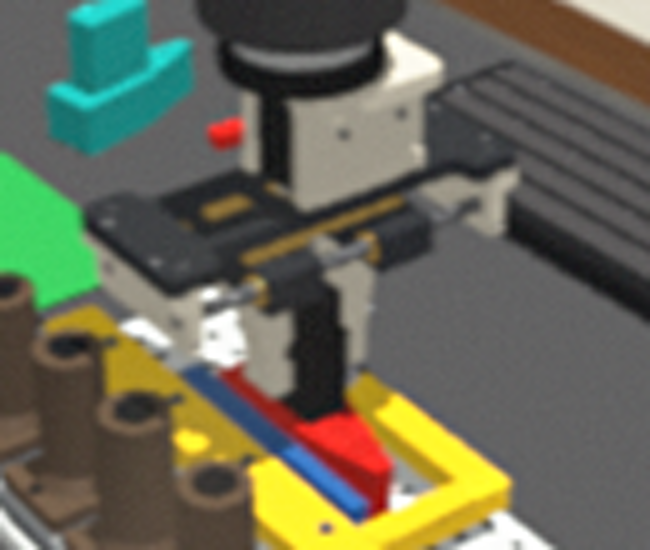

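Wedge is in the slot with a side force ~5 N on the wall and resting on the floor. Releasing.

Call:
jog_arm(
  motion=[
    {"offset": [0,-1,0],"roll": 0,"hand": 50},
    {"offset": [0,-1,0],"roll": 0,"hand": 50},
    {"offset": [0,-1,0],"roll": 0,"hand": 50},
    {"offset": [0,-1,0],"roll": 0,"hand": 50},
    {"offset": [0,-1,0],"roll": 0,"hand": 50},
    {"offset": [0,-1,0],"roll": 0,"hand": 50},
    {"offset": [0,-1,0],"roll": 0,"hand": 50},
    {"offset": [0,-1,0],"roll": 0,"hand": 50},
    {"offset": [0,-1,0],"roll": 0,"hand": 50},
    {"offset": [0,-1,0],"roll": 0,"hand": 50},
    {"offset": [0,-1,-30],"roll": 0,"hand": 50},
    {"offset": [0,-1,-70],"roll": 0,"hand": 50},
    {"offset": [0,-1,-100],"roll": 0,"hand": 50},
    {"offset": [0,-1,-100],"roll": 0,"hand": 60},
    {"offset": [0,-1,-100],"roll": 0,"hand": 60},
    {"offset": [0,-1,-100],"roll": 0,"hand": 60},
  ],
)

```text
clock: 13.92
tool_pos: [0.6067, 0.0074, 0.1774]
orientation: [180.0, 0.0, -92.0]
force: [-0.2, 0.0, -0.5]
opening: 0.0591
```

```bash
python3 go.py .507,.118,.18,-92
```

```text
13.9167 [0.6067 0.0074 0.1774] [ 1.7999e+02  2.0000e-02 -9.1960e+01] j [ 19.1  16.8 -13.   -0.  -60.2 -21.1] F [-0.2  0.  -0.5] 0.059093699073157376
.507,.118,.18,-92 [-107.1  103.5   -2.5] 0.001
```

```bash
python3 go.py .5015,-.0685,.177,-92
```

```text
13.9167 [0.6067 0.0074 0.1774] [ 1.7999e+02  2.0000e-02 -9.1960e+01] j [ 19.1  16.8 -13.   -0.  -60.2 -21.1] F [-0.2  0.  -0.5] 0.059093699073157376
.5015,-.0685,.177,-92 [ 79.4 102.6   0.4] 0.001
```

Call:
jog_arm(
  motion=[
    {"offset": [79,103,0],"roll": 0,"hand": 60},
    {"offset": [79,103,0],"roll": 0,"hand": 60},
    {"offset": [79,103,0],"roll": 0,"hand": 60},
    {"offset": [79,103,0],"roll": 0,"hand": 60},
    {"offset": [79,103,0],"roll": 0,"hand": 60},
    {"offset": [79,103,40],"roll": 0,"hand": 60},
    {"offset": [79,103,75],"roll": 0,"hand": 60},
    {"offset": [79,103,100],"roll": 0,"hand": 60},
    {"offset": [79,103,100],"roll": 0,"hand": 60},
    {"offset": [79,103,100],"roll": 0,"hand": 45},
    {"offset": [79,103,100],"roll": 0,"hand": 40},
    {"offset": [79,103,100],"roll": 0,"hand": 36},
    {"offset": [79,103,100],"roll": 0,"hand": 33},
    {"offset": [79,103,100],"roll": 0,"hand": 30},
    {"offset": [79,103,100],"roll": 0,"hand": 25},
    {"offset": [79,103,100],"roll": 0,"hand": 25},
    {"offset": [79,103,100],"roll": 0,"hand": 25},
    {"offset": [79,103,100],"roll": 0,"hand": 25},
  ],
)

```text
clock: 15.42
tool_pos: [0.5018, -0.068, 0.0787]
orientation: [-179.9, 0.0, -91.9]
force: [-3.7, 0.8, 6.9]
opening: 0.0328
```

Call:
jog_arm(
  motion=[
    {"offset": [0,0,-10],"roll": 0,"hand": 25},
    {"offset": [0,0,-25],"roll": 0,"hand": 25},
    {"offset": [0,0,-50],"roll": 0,"hand": 25},
    {"offset": [0,0,-80],"roll": 0,"hand": 25},
    {"offset": [0,0,-110],"roll": 0,"hand": 25},
    {"offset": [0,0,-110],"roll": 0,"hand": 25},
    {"offset": [0,0,-110],"roll": 0,"hand": 25},
    {"offset": [0,0,-110],"roll": 0,"hand": 25},
  ],
)

```text
clock: 16.08
tool_pos: [0.5007, -0.068, 0.1873]
orientation: [180.0, 0.0, -92.0]
force: [-0.3, 0.3, -3.6]
opening: 0.0333
```

```bash
python3 go.py .522,-.3,.187,-92; python3 - <<'E'
from plant import cams
from h import *
s=cams.snapshot("side");crop(s,250,110,200,150,4,"pics/c4.png")
E
```

```text
16.0833 [ 0.5007 -0.068   0.1873] [ 1.7997e+02  4.0000e-02 -9.1980e+01] j [ 14.5   6.9 -24.5  -0.1 -58.6 -16.5] F [-0.3  0.3 -3.6] 0.033300083308035
.522,-.3,.187,-92 [ 2.311e+02 -2.930e+01  1.000e-01] 0.0
```

View pics/c4.png

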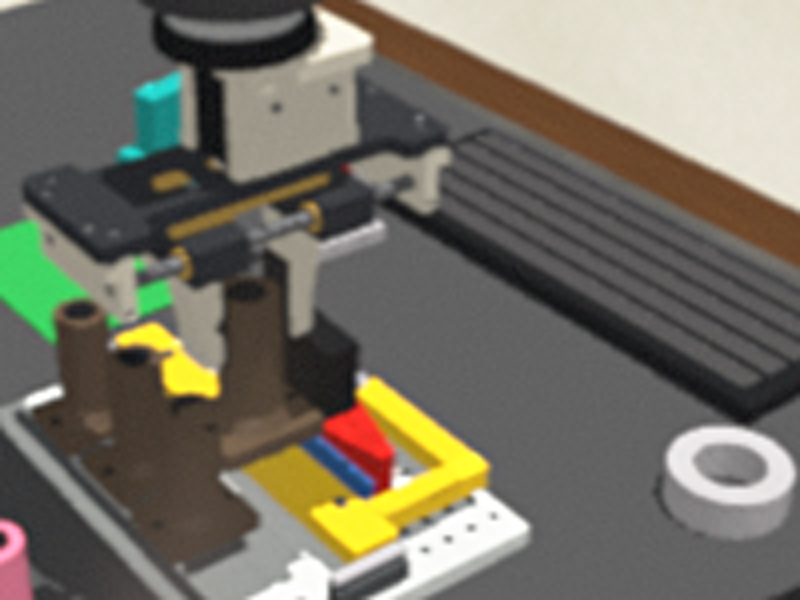

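Casting 4 is lifted upright and the wedge holds the bar. On to the tray.

Call:
jog_arm(
  motion=[
    {"offset": [20,-5,0],"roll": 0,"hand": 25},
    {"offset": [55,-10,0],"roll": 0,"hand": 25},
    {"offset": [90,-15,0],"roll": 0,"hand": 25},
    {"offset": [125,-20,0],"roll": 0,"hand": 25},
    {"offset": [160,-25,0],"roll": 0,"hand": 25},
    {"offset": [195,-29,0],"roll": 0,"hand": 25},
    {"offset": [220,-29,0],"roll": 0,"hand": 25},
    {"offset": [231,-29,0],"roll": 0,"hand": 25},
    {"offset": [231,-29,0],"roll": 0,"hand": 25},
    {"offset": [231,-29,0],"roll": 0,"hand": 25},
    {"offset": [231,-29,35],"roll": 0,"hand": 25},
    {"offset": [231,-29,70],"roll": 0,"hand": 25},
    {"offset": [231,-29,95],"roll": 0,"hand": 25},
    {"offset": [231,-29,110],"roll": 0,"hand": 25},
    {"offset": [231,-29,114],"roll": 0,"hand": 25},
    {"offset": [231,-29,117],"roll": 0,"hand": 25},
    {"offset": [231,-29,118],"roll": 0,"hand": 25},
    {"offset": [231,-29,118],"roll": 0,"hand": 25},
    {"offset": [231,-29,118],"roll": 0,"hand": 25},
  ],
)

```text
clock: 17.72
tool_pos: [0.5236, -0.2999, 0.0709]
orientation: [-179.9, -0.0, -91.9]
force: [0.3, -0.7, -3.6]
opening: 0.0334
```

Call:
jog_arm(
  motion=[
    {"offset": [0,0,1],"roll": 0,"hand": 25},
    {"offset": [0,0,2],"roll": 0,"hand": 25},
    {"offset": [0,0,3],"roll": 0,"hand": 25},
    {"offset": [0,0,3],"roll": 0,"hand": 25},
  ],
)

```text
clock: 18.05
tool_pos: [0.5233, -0.3001, 0.0687]
orientation: [-179.9, -0.0, -91.9]
force: [-3.6, 4.3, 10.7]
opening: 0.0333
```

Contact with the floor. Release, rise, and go above casting 3.

Call:
jog_arm(
  motion=[
    {"offset": [0,0,0],"roll": 0,"hand": 40},
    {"offset": [0,0,0],"roll": 0,"hand": 52},
    {"offset": [0,0,0],"roll": 0,"hand": 56},
    {"offset": [0,0,0],"roll": 0,"hand": 56},
    {"offset": [0,0,0],"roll": 0,"hand": 56},
    {"offset": [0,0,0],"roll": 0,"hand": 56},
    {"offset": [0,0,-20],"roll": 0,"hand": 56},
    {"offset": [0,0,-60],"roll": 0,"hand": 56},
    {"offset": [0,0,-100],"roll": 0,"hand": 56},
    {"offset": [0,0,-110],"roll": 0,"hand": 60},
    {"offset": [0,0,-110],"roll": 0,"hand": 60},
    {"offset": [0,0,-110],"roll": 0,"hand": 60},
  ],
)

```text
clock: 19.05
tool_pos: [0.5231, -0.3, 0.1775]
orientation: [-179.9, -0.0, -92.0]
force: [-0.1, 0.2, -0.1]
opening: 0.0598
```

```bash
python3 go.py .5035,-.006,.179,-92;python3 red.py
```

```text
19.05 [ 0.5231 -0.3     0.1775] [-1.7987e+02 -1.0000e-02 -9.1960e+01] j [-11.3  16.3 -13.6  -0.  -59.9   9.3] F [-0.1  0.2 -0.1] 0.059832738058559216
.5035,-.006,.179,-92 [-293.1   29.6   -1.6] 0.001
top then [(np.int32(145), array([251. , 129.5])), (np.int32(206), array([227.4, 192.6]))] now [(np.int32(138), array([251. , 128.9])), (np.int32(164), array([323.6, 186.8]))]
side then [(np.int32(169), array([328.6, 152.1])), (np.int32(407), array([264.5, 173.2]))] now [(np.int32(168), array([328.6, 152. ])), (np.int32(257), array([333.6, 216.3]))]
```

Call:
jog_arm(
  motion=[
    {"offset": [-293,30,0],"roll": 0,"hand": 60},
    {"offset": [-293,30,0],"roll": 0,"hand": 60},
    {"offset": [-293,30,0],"roll": 0,"hand": 60},
    {"offset": [-293,30,0],"roll": 0,"hand": 60},
    {"offset": [-293,30,0],"roll": 0,"hand": 60},
    {"offset": [-293,30,0],"roll": 0,"hand": 60},
    {"offset": [-293,30,0],"roll": 0,"hand": 60},
    {"offset": [-293,30,0],"roll": 0,"hand": 60},
    {"offset": [-293,30,0],"roll": 0,"hand": 60},
    {"offset": [-293,30,0],"roll": 0,"hand": 60},
    {"offset": [-293,30,40],"roll": 0,"hand": 60},
    {"offset": [-293,30,75],"roll": 0,"hand": 60},
    {"offset": [-293,30,100],"roll": 0,"hand": 60},
    {"offset": [-293,30,100],"roll": 0,"hand": 60},
    {"offset": [-293,30,100],"roll": 0,"hand": 45},
    {"offset": [-293,30,100],"roll": 0,"hand": 40},
    {"offset": [-293,30,100],"roll": 0,"hand": 36},
    {"offset": [-293,30,100],"roll": 0,"hand": 32},
    {"offset": [-293,30,100],"roll": 0,"hand": 28},
    {"offset": [-293,30,100],"roll": 0,"hand": 25},
  ],
)

```text
clock: 20.82
tool_pos: [0.5032, -0.0061, 0.0779]
orientation: [-179.9, 0.0, -91.9]
force: [-2.8, -0.7, 8.1]
opening: 0.0332
```

Call:
jog_arm(
  motion=[
    {"offset": [0,0,0],"roll": 0,"hand": 25},
    {"offset": [0,0,0],"roll": 0,"hand": 25},
    {"offset": [0,0,0],"roll": 0,"hand": 25},
    {"offset": [0,0,0],"roll": 0,"hand": 25},
    {"offset": [0,0,-10],"roll": 0,"hand": 25},
    {"offset": [0,0,-25],"roll": 0,"hand": 25},
    {"offset": [0,0,-50],"roll": 0,"hand": 25},
    {"offset": [0,0,-80],"roll": 0,"hand": 25},
    {"offset": [0,0,-110],"roll": 0,"hand": 25},
    {"offset": [0,0,-110],"roll": 0,"hand": 25},
    {"offset": [0,0,-110],"roll": 0,"hand": 25},
    {"offset": [0,0,-110],"roll": 0,"hand": 25},
  ],
)

```text
clock: 21.82
tool_pos: [0.5017, -0.0061, 0.1862]
orientation: [179.9, 0.0, -92.0]
force: [-0.7, 0.4, -5.2]
opening: 0.0335
```

```bash
python3 go.py .438,-.3,.188,-92
```

```text
21.8167 [ 0.5017 -0.0061  0.1862] [ 1.7995e+02  3.0000e-02 -9.1970e+01] j [ 21.7   6.6 -25.   -0.1 -58.4 -23.7] F [-0.7  0.4 -5.2] 0.03348831475924857
.438,-.3,.188,-92 [296.   53.5  -2. ] 0.001
```

Call:
jog_arm(
  motion=[
    {"offset": [20,5,0],"roll": 0,"hand": 25},
    {"offset": [55,15,0],"roll": 0,"hand": 25},
    {"offset": [90,25,0],"roll": 0,"hand": 25},
    {"offset": [125,35,0],"roll": 0,"hand": 25},
    {"offset": [160,45,0],"roll": 0,"hand": 25},
    {"offset": [195,53,0],"roll": 0,"hand": 25},
    {"offset": [230,53,0],"roll": 0,"hand": 25},
    {"offset": [265,53,0],"roll": 0,"hand": 25},
    {"offset": [285,53,0],"roll": 0,"hand": 25},
    {"offset": [296,53,0],"roll": 0,"hand": 25},
    {"offset": [296,53,0],"roll": 0,"hand": 25},
    {"offset": [296,53,0],"roll": 0,"hand": 25},
    {"offset": [296,53,35],"roll": 0,"hand": 25},
    {"offset": [296,53,70],"roll": 0,"hand": 25},
    {"offset": [296,53,95],"roll": 0,"hand": 25},
    {"offset": [296,53,110],"roll": 0,"hand": 25},
    {"offset": [296,53,114],"roll": 0,"hand": 25},
    {"offset": [296,53,115],"roll": 0,"hand": 25},
    {"offset": [296,53,115],"roll": 0,"hand": 25},
  ],
)

```text
clock: 23.4
tool_pos: [0.4403, -0.2996, 0.0721]
orientation: [-180.0, -0.0, -91.9]
force: [0.2, 0.3, -4.1]
opening: 0.0336
```

Call:
jog_arm(
  motion=[
    {"offset": [0,0,1.5],"roll": 0,"hand": 25},
    {"offset": [0,0,3],"roll": 0,"hand": 25},
    {"offset": [0,0,4.5],"roll": 0,"hand": 25},
    {"offset": [0,0,4.5],"roll": 0,"hand": 25},
  ],
)

```text
clock: 23.73
tool_pos: [0.4403, -0.3003, 0.068]
orientation: [-179.9, -0.0, -91.9]
force: [0.2, 1.1, -0.4]
opening: 0.0336
```

Call:
jog_arm(
  motion=[
    {"offset": [0,0,0.7],"roll": 0,"hand": 25},
    {"offset": [0,0,0.7],"roll": 0,"hand": 25},
    {"offset": [0,0,0.5],"roll": 0,"hand": 40},
    {"offset": [0,0,0],"roll": 0,"hand": 52},
    {"offset": [0,0,0],"roll": 0,"hand": 56},
    {"offset": [0,0,0],"roll": 0,"hand": 56},
    {"offset": [0,0,0],"roll": 0,"hand": 56},
    {"offset": [0,0,0],"roll": 0,"hand": 56},
    {"offset": [0,0,-20],"roll": 0,"hand": 56},
    {"offset": [0,0,-60],"roll": 0,"hand": 56},
    {"offset": [0,0,-100],"roll": 0,"hand": 56},
    {"offset": [0,0,-110],"roll": 0,"hand": 60},
    {"offset": [0,0,-110],"roll": 0,"hand": 60},
    {"offset": [0,0,-110],"roll": 0,"hand": 60},
  ],
)

```text
clock: 24.9
tool_pos: [0.44, -0.3001, 0.1779]
orientation: [-179.9, -0.0, -92.0]
force: [-0.2, 0.1, -0.5]
opening: 0.0598
```

```bash
python3 go.py .504,.056,.178,-92;python3 red.py; python3 - <<'E'
from plant import cams
from h import *
s=cams.snapshot("side");crop(s,260,140,180,140,4,"pics/c3.png")
E
```

```text
24.9 [ 0.44   -0.3001  0.1779] [-1.7987e+02 -1.0000e-02 -9.1960e+01] j [-13.2   9.9 -22.2  -0.  -57.8  11.3] F [-0.2  0.1 -0.5] 0.059822236190975514
.504,.056,.178,-92 [-3.581e+02 -5.180e+01 -1.000e-01] 0.001
top then [(np.int32(145), array([251. , 129.5])), (np.int32(206), array([227.4, 192.6]))] now [(np.int32(139), array([251., 129.])), (np.int32(159), array([324. , 186.6]))]
side then [(np.int32(169), array([328.6, 152.1])), (np.int32(407), array([264.5, 173.2]))] now [(np.int32(125), array([324.1, 153.5])), (np.int32(222), array([332.7, 215. ]))]
```

View pics/c3.png

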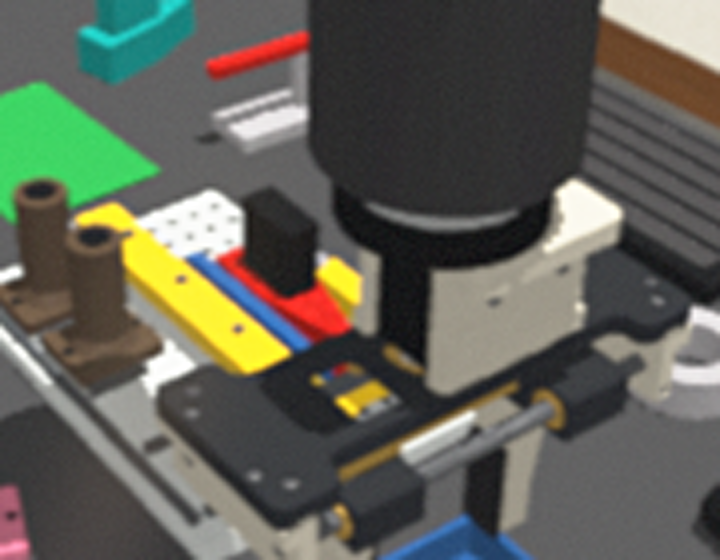

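Castings 1 and 2 remain in the nest, bar held open, wedge in place. Taking casting 2.

Call:
jog_arm(
  motion=[
    {"offset": [-358,-52,0],"roll": 0,"hand": 60},
    {"offset": [-358,-52,0],"roll": 0,"hand": 60},
    {"offset": [-358,-52,0],"roll": 0,"hand": 60},
    {"offset": [-358,-52,0],"roll": 0,"hand": 60},
    {"offset": [-358,-52,0],"roll": 0,"hand": 60},
    {"offset": [-358,-52,0],"roll": 0,"hand": 60},
    {"offset": [-358,-52,0],"roll": 0,"hand": 60},
    {"offset": [-358,-52,0],"roll": 0,"hand": 60},
    {"offset": [-358,-52,0],"roll": 0,"hand": 60},
    {"offset": [-358,-52,0],"roll": 0,"hand": 60},
    {"offset": [-358,-52,0],"roll": 0,"hand": 60},
    {"offset": [-358,-52,0],"roll": 0,"hand": 60},
    {"offset": [-358,-52,40],"roll": 0,"hand": 60},
    {"offset": [-358,-52,75],"roll": 0,"hand": 60},
    {"offset": [-358,-52,99],"roll": 0,"hand": 60},
    {"offset": [-358,-52,99],"roll": 0,"hand": 60},
    {"offset": [-358,-52,99],"roll": 0,"hand": 45},
    {"offset": [-358,-52,99],"roll": 0,"hand": 40},
    {"offset": [-358,-52,99],"roll": 0,"hand": 36},
    {"offset": [-358,-52,99],"roll": 0,"hand": 32},
  ],
)

```text
clock: 26.72
tool_pos: [0.5048, 0.0561, 0.0798]
orientation: [-179.8, 0.1, -92.0]
force: [0.9, 0.2, 0.4]
opening: 0.0389
```

Call:
jog_arm(
  motion=[
    {"offset": [0,0,0],"roll": 0,"hand": 28},
    {"offset": [0,0,0],"roll": 0,"hand": 25},
    {"offset": [0,0,0],"roll": 0,"hand": 25},
    {"offset": [0,0,0],"roll": 0,"hand": 25},
    {"offset": [0,0,0],"roll": 0,"hand": 25},
    {"offset": [0,0,0],"roll": 0,"hand": 25},
    {"offset": [0,0,0],"roll": 0,"hand": 25},
  ],
)

```text
clock: 27.3
tool_pos: [0.5051, 0.0563, 0.0795]
orientation: [-179.8, 0.0, -91.9]
force: [2.0, -0.7, 7.4]
opening: 0.0334
```

Call:
jog_arm(
  motion=[
    {"offset": [0,0,-10],"roll": 0,"hand": 25},
    {"offset": [0,0,-25],"roll": 0,"hand": 25},
    {"offset": [0,0,-50],"roll": 0,"hand": 25},
    {"offset": [0,0,-80],"roll": 0,"hand": 25},
    {"offset": [0,0,-110],"roll": 0,"hand": 25},
    {"offset": [0,0,-110],"roll": 0,"hand": 25},
    {"offset": [0,0,-110],"roll": 0,"hand": 25},
    {"offset": [0,0,-110],"roll": 0,"hand": 25},
  ],
)

```text
clock: 27.97
tool_pos: [0.5022, 0.0556, 0.187]
orientation: [179.9, 0.0, -92.0]
force: [-0.9, -0.5, -6.0]
opening: 0.033
```

```bash
python3 go.py .522,-.227,.188,-92
```

```text
27.9667 [0.5022 0.0556 0.187 ] [179.86   0.   -91.99] j [ 28.6   7.  -24.5  -0.1 -58.7 -30.5] F [-0.9 -0.5 -6. ] 0.032994889455051205
.522,-.227,.188,-92 [281.8 -29.5  -1. ] 0.0
```

Call:
jog_arm(
  motion=[
    {"offset": [20,-5,0],"roll": 0,"hand": 25},
    {"offset": [55,-10,0],"roll": 0,"hand": 25},
    {"offset": [90,-15,0],"roll": 0,"hand": 25},
    {"offset": [125,-20,0],"roll": 0,"hand": 25},
    {"offset": [160,-25,0],"roll": 0,"hand": 25},
    {"offset": [195,-29,0],"roll": 0,"hand": 25},
    {"offset": [230,-29,0],"roll": 0,"hand": 25},
    {"offset": [260,-29,0],"roll": 0,"hand": 25},
    {"offset": [275,-29,0],"roll": 0,"hand": 25},
    {"offset": [282,-29,0],"roll": 0,"hand": 25},
    {"offset": [282,-29,0],"roll": 0,"hand": 25},
    {"offset": [282,-29,0],"roll": 0,"hand": 25},
    {"offset": [282,-29,35],"roll": 0,"hand": 25},
    {"offset": [282,-29,70],"roll": 0,"hand": 25},
    {"offset": [282,-29,95],"roll": 0,"hand": 25},
    {"offset": [282,-29,108],"roll": 0,"hand": 25},
    {"offset": [282,-29,113],"roll": 0,"hand": 25},
    {"offset": [282,-29,113],"roll": 0,"hand": 25},
    {"offset": [282,-29,113],"roll": 0,"hand": 25},
  ],
)

```text
clock: 29.55
tool_pos: [0.5238, -0.2264, 0.0756]
orientation: [-180.0, -0.0, -91.9]
force: [0.5, 0.0, -4.4]
opening: 0.0334
```

Call:
jog_arm(
  motion=[
    {"offset": [0,0,1.5],"roll": 0,"hand": 25},
    {"offset": [0,0,3],"roll": 0,"hand": 25},
    {"offset": [0,0,4.5],"roll": 0,"hand": 25},
    {"offset": [0,0,4.5],"roll": 0,"hand": 25},
  ],
)

```text
clock: 29.88
tool_pos: [0.5232, -0.2269, 0.0709]
orientation: [-180.0, 0.0, -92.0]
force: [0.2, -0.1, -5.7]
opening: 0.0333
```

Call:
jog_arm(
  motion=[
    {"offset": [0,0,1],"roll": 0,"hand": 25},
    {"offset": [0,0,2],"roll": 0,"hand": 25},
    {"offset": [0,0,2],"roll": 0,"hand": 25},
  ],
)

```text
clock: 30.13
tool_pos: [0.5235, -0.227, 0.0696]
orientation: [-180.0, -0.0, -91.9]
force: [-2.7, 3.0, 3.3]
opening: 0.0336
```

Call:
jog_arm(
  motion=[
    {"offset": [0,0,0],"roll": 0,"hand": 40},
    {"offset": [0,0,0],"roll": 0,"hand": 52},
    {"offset": [0,0,0],"roll": 0,"hand": 56},
    {"offset": [0,0,0],"roll": 0,"hand": 56},
    {"offset": [0,0,0],"roll": 0,"hand": 56},
    {"offset": [0,0,0],"roll": 0,"hand": 56},
    {"offset": [0,0,-20],"roll": 0,"hand": 56},
    {"offset": [0,0,-60],"roll": 0,"hand": 56},
    {"offset": [0,0,-100],"roll": 0,"hand": 56},
    {"offset": [0,0,-110],"roll": 0,"hand": 60},
    {"offset": [0,0,-110],"roll": 0,"hand": 60},
    {"offset": [0,0,-110],"roll": 0,"hand": 60},
  ],
)

```text
clock: 31.13
tool_pos: [0.5235, -0.2269, 0.1795]
orientation: [-179.9, 0.0, -92.0]
force: [-0.2, 0.4, -1.0]
opening: 0.0598
```

```bash
python3 go.py .507,.118,.178,-92;python3 red.py
```

```text
31.1333 [ 0.5235 -0.2269  0.1795] [-1.7987e+02  1.0000e-02 -9.1950e+01] j [ -3.8  13.3 -17.5  -0.  -59.    1.8] F [-0.2  0.4 -1. ] 0.05977656985860835
.507,.118,.178,-92 [-344.1   28.3    1.4] 0.001
top then [(np.int32(145), array([251. , 129.5])), (np.int32(206), array([227.4, 192.6]))] now [(np.int32(137), array([251. , 128.8])), (np.int32(48), array([311.8, 185.2]))]
side then [(np.int32(169), array([328.6, 152.1])), (np.int32(407), array([264.5, 173.2]))] now [(np.int32(168), array([328.6, 152. ]))]
```

Call:
jog_arm(
  motion=[
    {"offset": [-344,28,0],"roll": 0,"hand": 60},
    {"offset": [-344,28,0],"roll": 0,"hand": 60},
    {"offset": [-344,28,0],"roll": 0,"hand": 60},
    {"offset": [-344,28,0],"roll": 0,"hand": 60},
    {"offset": [-344,28,0],"roll": 0,"hand": 60},
    {"offset": [-344,28,0],"roll": 0,"hand": 60},
    {"offset": [-344,28,0],"roll": 0,"hand": 60},
    {"offset": [-344,28,0],"roll": 0,"hand": 60},
    {"offset": [-344,28,0],"roll": 0,"hand": 60},
    {"offset": [-344,28,0],"roll": 0,"hand": 60},
    {"offset": [-344,28,0],"roll": 0,"hand": 60},
    {"offset": [-344,28,0],"roll": 0,"hand": 60},
  ],
)

```text
clock: 32.23
tool_pos: [0.5064, 0.1171, 0.1776]
orientation: [179.9, -0.1, -91.9]
force: [-0.5, -0.7, 0.6]
opening: 0.0597
```

```bash
python3 go.py .507,.118,.079,-92;python3 red.py
```

```text
32.2333 [0.5064 0.1171 0.1776] [ 1.799e+02 -7.000e-02 -9.195e+01] j [ 34.7   8.8 -23.6  -0.  -57.7 -36.6] F [-0.5 -0.7  0.6] 0.059747763142660906
.507,.118,.079,-92 [-1.1 -0.8 98.6] 0.001
top then [(np.int32(145), array([251. , 129.5])), (np.int32(206), array([227.4, 192.6]))] now [(np.int32(143), array([251. , 129.2])), (np.int32(163), array([323.6, 186.6]))]
side then [(np.int32(169), array([328.6, 152.1])), (np.int32(407), array([264.5, 173.2]))] now [(np.int32(168), array([328.7, 152. ])), (np.int32(271), array([334.8, 217.1]))]
```

Wedge still in place. Grip casting 1.

Call:
jog_arm(
  motion=[
    {"offset": [-1,-1,40],"roll": 0,"hand": 60},
    {"offset": [-1,-1,75],"roll": 0,"hand": 60},
    {"offset": [-1,-1,98],"roll": 0,"hand": 60},
    {"offset": [-1,-1,98],"roll": 0,"hand": 60},
    {"offset": [-1,-1,98],"roll": 0,"hand": 45},
    {"offset": [-1,-1,98],"roll": 0,"hand": 40},
    {"offset": [-1,-1,98],"roll": 0,"hand": 36},
    {"offset": [-1,-1,98],"roll": 0,"hand": 32},
    {"offset": [-1,-1,98],"roll": 0,"hand": 28},
    {"offset": [-1,-1,98],"roll": 0,"hand": 25},
    {"offset": [-1,-1,98],"roll": 0,"hand": 25},
    {"offset": [-1,-1,98],"roll": 0,"hand": 25},
    {"offset": [-1,-1,98],"roll": 0,"hand": 25},
    {"offset": [-1,-1,98],"roll": 0,"hand": 25},
  ],
)

```text
clock: 33.5
tool_pos: [0.5083, 0.119, 0.0819]
orientation: [-179.9, 0.0, -91.9]
force: [-2.4, -0.1, 8.1]
opening: 0.0336
```

Call:
jog_arm(
  motion=[
    {"offset": [0,0,-10],"roll": 0,"hand": 25},
    {"offset": [0,0,-25],"roll": 0,"hand": 25},
    {"offset": [0,0,-50],"roll": 0,"hand": 25},
    {"offset": [0,0,-80],"roll": 0,"hand": 25},
    {"offset": [0,0,-110],"roll": 0,"hand": 25},
    {"offset": [0,0,-110],"roll": 0,"hand": 25},
    {"offset": [0,0,-110],"roll": 0,"hand": 25},
    {"offset": [0,0,-110],"roll": 0,"hand": 25},
  ],
)

```text
clock: 34.17
tool_pos: [0.5071, 0.1186, 0.1903]
orientation: [180.0, 0.0, -92.0]
force: [0.1, -1.2, -4.9]
opening: 0.0332
```

```bash
python3 go.py .438,-.227,.188,-92
```

```text
34.1667 [0.5071 0.1186 0.1903] [ 1.7996e+02  2.0000e-02 -9.1970e+01] j [ 34.7   8.2 -22.5  -0.  -59.3 -36.7] F [ 0.1 -1.2 -4.9] 0.03323658156156071
.438,-.227,.188,-92 [347.8  57.2   2.2] 0.0
```

Call:
jog_arm(
  motion=[
    {"offset": [20,5,0],"roll": 0,"hand": 25},
    {"offset": [55,10,0],"roll": 0,"hand": 25},
    {"offset": [92,20,0],"roll": 0,"hand": 25},
    {"offset": [130,30,0],"roll": 0,"hand": 25},
    {"offset": [168,40,0],"roll": 0,"hand": 25},
    {"offset": [206,50,0],"roll": 0,"hand": 25},
    {"offset": [244,57,0],"roll": 0,"hand": 25},
    {"offset": [282,57,0],"roll": 0,"hand": 25},
    {"offset": [318,57,0],"roll": 0,"hand": 25},
    {"offset": [338,57,0],"roll": 0,"hand": 25},
    {"offset": [348,57,0],"roll": 0,"hand": 25},
    {"offset": [348,57,0],"roll": 0,"hand": 25},
    {"offset": [348,57,0],"roll": 0,"hand": 25},
    {"offset": [348,57,35],"roll": 0,"hand": 25},
    {"offset": [348,57,70],"roll": 0,"hand": 25},
    {"offset": [348,57,95],"roll": 0,"hand": 25},
    {"offset": [348,57,108],"roll": 0,"hand": 25},
    {"offset": [348,57,114],"roll": 0,"hand": 25},
    {"offset": [348,57,114],"roll": 0,"hand": 25},
    {"offset": [348,57,114],"roll": 0,"hand": 25},
  ],
)

```text
clock: 35.83
tool_pos: [0.4397, -0.2265, 0.077]
orientation: [-180.0, -0.0, -91.9]
force: [0.2, -0.6, -2.6]
opening: 0.0333
```

Call:
jog_arm(
  motion=[
    {"offset": [0,0,1.5],"roll": 0,"hand": 25},
    {"offset": [0,0,3],"roll": 0,"hand": 25},
    {"offset": [0,0,4.5],"roll": 0,"hand": 25},
    {"offset": [0,0,4.5],"roll": 0,"hand": 25},
  ],
)

```text
clock: 36.17
tool_pos: [0.4392, -0.2271, 0.0724]
orientation: [-180.0, 0.0, -92.0]
force: [0.1, 0.2, -4.1]
opening: 0.0336
```

Call:
jog_arm(
  motion=[
    {"offset": [0,0,1],"roll": 0,"hand": 25},
    {"offset": [0,0,1.8],"roll": 0,"hand": 25},
    {"offset": [0,0,1.8],"roll": 0,"hand": 25},
  ],
)

```text
clock: 36.42
tool_pos: [0.4393, -0.2273, 0.0718]
orientation: [-180.0, -0.0, -91.9]
force: [-6.0, 2.7, 13.5]
opening: 0.0329
```

Contact. Release and rise, then move towards the wedge, checking on the way.

Call:
jog_arm(
  motion=[
    {"offset": [0,0,0],"roll": 0,"hand": 40},
    {"offset": [0,0,0],"roll": 0,"hand": 52},
    {"offset": [0,0,0],"roll": 0,"hand": 56},
    {"offset": [0,0,0],"roll": 0,"hand": 56},
    {"offset": [0,0,0],"roll": 0,"hand": 56},
    {"offset": [0,0,0],"roll": 0,"hand": 56},
    {"offset": [0,0,-20],"roll": 0,"hand": 56},
    {"offset": [0,0,-60],"roll": 0,"hand": 56},
    {"offset": [0,0,-100],"roll": 0,"hand": 56},
    {"offset": [0,0,-110],"roll": 0,"hand": 60},
    {"offset": [-150,-40,-110],"roll": 0,"hand": 60},
    {"offset": [-300,-80,-110],"roll": 0,"hand": 60},
    {"offset": [-380,-120,-110],"roll": 0,"hand": 60},
    {"offset": [-380,-120,-110],"roll": 0,"hand": 60},
    {"offset": [-380,-120,-110],"roll": 0,"hand": 60},
    {"offset": [-380,-120,-110],"roll": 0,"hand": 60},
    {"offset": [-380,-120,-110],"roll": 0,"hand": 60},
    {"offset": [-380,-120,-110],"roll": 0,"hand": 60},
    {"offset": [-380,-120,-110],"roll": 0,"hand": 60},
    {"offset": [-380,-120,-110],"roll": 0,"hand": 60},
  ],
)

```text
clock: 38.08
tool_pos: [0.5732, 0.1524, 0.18]
orientation: [-180.0, 0.0, -91.8]
force: [0.5, -0.5, 0.7]
opening: 0.06
```

```bash
python3 slot.py 22,-15,.178;python3 red.py; python3 - <<'E'
from plant import cams
from h import *
t=cams.snapshot("top");s=cams.snapshot("side")
a=cv2.resize(t["img"][165:265,270:450,::-1],None,fx=2.2,fy=2.2,interpolation=cv2.INTER_CUBIC)
b=cv2.resize(s["img"][180:380,290:450,::-1],None,fx=2.2,fy=2.2,interpolation=cv2.INTER_CUBIC)
im=np.zeros((max(len(a),len(b)),a.shape[1]+b.shape[1],3),np.uint8);im[:len(a),:a.shape[1]]=a;im[:len(b),a.shape[1]:]=b
cv2.imwrite("pics/tr.png",im)
E
```

```text
22,-15,.178 (np.float64(0.6075), np.float64(0.0069)) [144.4 -39.    1.9] 0.002
top then [(np.int32(145), array([251. , 129.5])), (np.int32(206), array([227.4, 192.6]))] now [(np.int32(122), array([251.3, 125.8])), (np.int32(159), array([324. , 186.6]))]
side then [(np.int32(169), array([328.6, 152.1])), (np.int32(407), array([264.5, 173.2]))] now [(np.int32(168), array([328.5, 152.1])), (np.int32(269), array([334.8, 217.1]))]
```

View pics/tr.png

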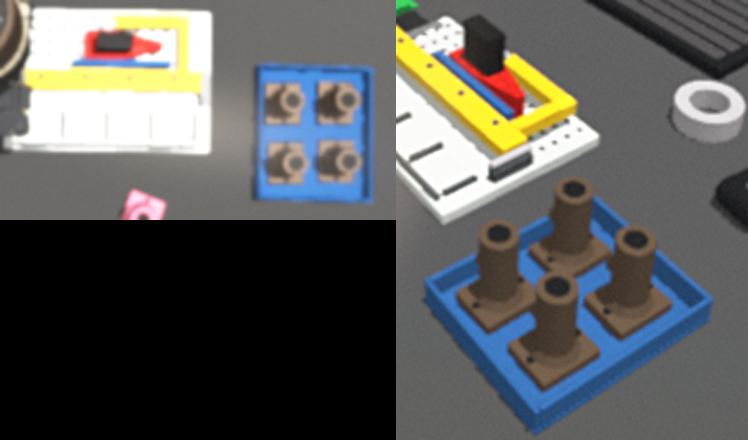

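All four castings stand upright in the tray, nest empty, wedge untouched. Now the wedge out.

Call:
jog_arm(
  motion=[
    {"offset": [143,-39,0],"roll": 0.002,"hand": 55},
    {"offset": [143,-39,0],"roll": 0.002,"hand": 55},
    {"offset": [143,-39,0],"roll": 0.002,"hand": 55},
    {"offset": [143,-39,0],"roll": 0.002,"hand": 55},
    {"offset": [143,-39,0],"roll": 0.002,"hand": 55},
    {"offset": [143,-39,0],"roll": 0.002,"hand": 55},
    {"offset": [143,-39,40],"roll": 0.002,"hand": 55},
    {"offset": [143,-39,75],"roll": 0.002,"hand": 55},
    {"offset": [143,-39,102],"roll": 0.002,"hand": 55},
    {"offset": [143,-39,102],"roll": 0.002,"hand": 55},
    {"offset": [143,-39,102],"roll": 0.002,"hand": 40},
    {"offset": [143,-39,102],"roll": 0.002,"hand": 30},
    {"offset": [143,-39,102],"roll": 0.002,"hand": 25},
    {"offset": [143,-39,102],"roll": 0.002,"hand": 20},
    {"offset": [143,-39,102],"roll": 0.002,"hand": 15},
    {"offset": [143,-39,102],"roll": 0.002,"hand": 15},
    {"offset": [143,-39,102],"roll": 0.002,"hand": 15},
    {"offset": [143,-39,102],"roll": 0.002,"hand": 15},
    {"offset": [143,-39,102],"roll": 0.002,"hand": 15},
    {"offset": [143,-39,102],"roll": 0.002,"hand": 15},
  ],
)

```text
clock: 39.95
tool_pos: [0.6075, 0.0047, 0.0797]
orientation: [-179.8, 0.0, -92.0]
force: [1.2, 1.0, 6.1]
opening: 0.0238
```

Call:
jog_arm(
  motion=[
    {"offset": [-10,0,-1],"roll": 0,"hand": 15},
    {"offset": [-25,0,-1],"roll": 0,"hand": 15},
    {"offset": [-45,0,-1],"roll": 0,"hand": 15},
    {"offset": [-65,0,-1],"roll": 0,"hand": 15},
    {"offset": [-85,1,-1],"roll": 0,"hand": 15},
    {"offset": [-110,2,-1],"roll": 0,"hand": 15},
    {"offset": [-135,2,-1],"roll": 0,"hand": 15},
    {"offset": [-150,2,-1],"roll": 0,"hand": 15},
    {"offset": [-150,2,-1],"roll": 0,"hand": 15},
    {"offset": [-150,2,-40],"roll": 0,"hand": 15},
    {"offset": [-150,2,-80],"roll": 0,"hand": 15},
    {"offset": [-150,2,-110],"roll": 0,"hand": 15},
    {"offset": [-150,2,-110],"roll": 0,"hand": 15},
    {"offset": [-150,2,-110],"roll": 0,"hand": 15},
  ],
)

```text
clock: 41.12
tool_pos: [0.6099, 0.1543, 0.1901]
orientation: [-179.9, 0.1, -92.1]
force: [0.3, -0.7, -2.6]
opening: 0.0238
```

```bash
python3 go.py .599,.314,.19,-92
```

```text
41.1167 [0.6099 0.1543 0.1901] [-1.7985e+02  1.2000e-01 -9.2090e+01] j [ 31.9  18.1  -9.4  -0.  -62.4 -34. ] F [ 0.3 -0.7 -2.6] 0.023794363845921086
.599,.314,.19,-92 [-159.2   16.8    0.4] -0.002
```

Call:
jog_arm(
  motion=[
    {"offset": [-35,5,0],"roll": 0,"hand": 15},
    {"offset": [-70,10,0],"roll": 0,"hand": 15},
    {"offset": [-105,17,0],"roll": 0,"hand": 15},
    {"offset": [-135,17,0],"roll": 0,"hand": 15},
    {"offset": [-155,17,0],"roll": 0,"hand": 15},
    {"offset": [-159,17,0],"roll": 0,"hand": 15},
    {"offset": [-159,17,0],"roll": 0,"hand": 15},
    {"offset": [-159,17,0],"roll": 0,"hand": 15},
    {"offset": [-159,17,40],"roll": 0,"hand": 15},
    {"offset": [-159,17,75],"roll": 0,"hand": 15},
    {"offset": [-159,17,100],"roll": 0,"hand": 15},
    {"offset": [-159,17,113],"roll": 0,"hand": 15},
    {"offset": [-159,17,117],"roll": 0,"hand": 15},
    {"offset": [-159,17,117],"roll": 0,"hand": 15},
    {"offset": [-159,17,117],"roll": 0,"hand": 15},
  ],
)

```text
clock: 42.37
tool_pos: [0.5989, 0.3133, 0.0722]
orientation: [-179.9, 0.0, -92.1]
force: [0.1, 0.0, -0.7]
opening: 0.0238
```

Call:
jog_arm(
  motion=[
    {"offset": [0,0,1.5],"roll": 0,"hand": 15},
    {"offset": [0,0,3],"roll": 0,"hand": 15},
    {"offset": [0,0,4],"roll": 0,"hand": 15},
    {"offset": [0,0,4],"roll": 0,"hand": 15},
  ],
)

```text
clock: 42.7
tool_pos: [0.5982, 0.314, 0.0677]
orientation: [-180.0, 0.0, -92.1]
force: [-0.2, 0.6, -2.0]
opening: 0.0237
```

Call:
jog_arm(
  motion=[
    {"offset": [0,0,1],"roll": 0,"hand": 15},
    {"offset": [0,0,2],"roll": 0,"hand": 15},
    {"offset": [0,0,2],"roll": 0,"hand": 15},
    {"offset": [0,0,2],"roll": 0,"hand": 15},
  ],
)

```text
clock: 43.03
tool_pos: [0.5986, 0.3145, 0.0671]
orientation: [-179.9, 0.0, -92.0]
force: [-2.9, 0.7, 9.3]
opening: 0.0237
```

Contact; release, rise, check.

Call:
jog_arm(
  motion=[
    {"offset": [0,0,0],"roll": 0,"hand": 40},
    {"offset": [0,0,0],"roll": 0,"hand": 55},
    {"offset": [0,0,0],"roll": 0,"hand": 55},
    {"offset": [0,0,0],"roll": 0,"hand": 55},
    {"offset": [0,0,0],"roll": 0,"hand": 55},
    {"offset": [0,0,-40],"roll": 0,"hand": 55},
    {"offset": [0,0,-80],"roll": 0,"hand": 55},
    {"offset": [0,0,-110],"roll": 0,"hand": 80},
    {"offset": [0,0,-110],"roll": 0,"hand": 80},
    {"offset": [0,0,-110],"roll": 0,"hand": 80},
    {"offset": [0,0,-110],"roll": 0,"hand": 80},
  ],
)

```text
clock: 43.95
tool_pos: [0.5979, 0.3138, 0.1751]
orientation: [180.0, 0.0, -92.1]
force: [-0.3, -0.4, -0.6]
opening: 0.076
```

```bash
python3 go.py .4465,.3,.178,-8
```

```text
43.95 [0.5979 0.3138 0.1751] [ 1.7998e+02  1.0000e-02 -9.2070e+01] j [ 44.2  22.9  -4.1  -0.  -63.  -46.2] F [-0.3 -0.4 -0.6] 0.07596040654172345
.4465,.3,.178,-8 [ 19.3 150.8  -2.9] -1.467
```

Call:
jog_arm(
  motion=[
    {"offset": [19,151,0],"roll": -1.467,"hand": 80},
    {"offset": [19,151,0],"roll": -1.467,"hand": 80},
    {"offset": [19,151,0],"roll": -1.467,"hand": 80},
    {"offset": [19,151,0],"roll": -1.467,"hand": 80},
    {"offset": [19,151,0],"roll": -1.467,"hand": 80},
    {"offset": [19,151,0],"roll": -1.467,"hand": 80},
    {"offset": [19,151,0],"roll": -1.467,"hand": 80},
    {"offset": [19,151,0],"roll": -1.467,"hand": 80},
    {"offset": [19,151,0],"roll": -1.467,"hand": 80},
    {"offset": [19,151,0],"roll": -1.467,"hand": 80},
    {"offset": [19,151,0],"roll": -1.467,"hand": 80},
    {"offset": [19,151,0],"roll": -1.467,"hand": 80},
    {"offset": [19,151,0],"roll": -1.467,"hand": 80},
    {"offset": [19,151,0],"roll": -1.467,"hand": 80},
    {"offset": [19,151,0],"roll": -1.467,"hand": 80},
  ],
)

```text
clock: 45.2
tool_pos: [0.4464, 0.3, 0.1745]
orientation: [179.9, 0.0, -8.2]
force: [0.5, -0.3, -0.2]
opening: 0.0801
```

```bash
python3 go.py .4465,.3,.08,-8;python3 red.py; python3 - <<'E'
from plant import cams
from h import *
t=cams.snapshot("top");s=cams.snapshot("side")
a=cv2.resize(t["img"][120:260,190:380,::-1],None,fx=2.1,fy=2.1,interpolation=cv2.INTER_CUBIC)
b=cv2.resize(s["img"][110:290,200:390,::-1],None,fx=2.1,fy=2.1,interpolation=cv2.INTER_CUBIC)
im=np.zeros((max(len(a),len(b)),a.shape[1]+b.shape[1],3),np.uint8);im[:len(a),:a.shape[1]]=a;im[:len(b),a.shape[1]:]=b
cv2.imwrite("pics/e1.png",im)
E
```

```text
45.2 [0.4464 0.3    0.1745] [ 1.7993e+02  4.0000e-02 -8.2000e+00] j [ 54.8  10.7 -21.7  -0.  -57.7  27. ] F [ 0.5 -0.3 -0.2] 0.08007383376052289
.4465,.3,.08,-8 [ 0.2 -0.2 94.5] -0.003
top then [(np.int32(145), array([251. , 129.5])), (np.int32(206), array([227.4, 192.6]))] now [(np.int32(144), array([251. , 129.2])), (np.int32(184), array([227.1, 192.2]))]
side then [(np.int32(169), array([328.6, 152.1])), (np.int32(407), array([264.5, 173.2]))] now [(np.int32(168), array([328.6, 152. ])), (np.int32(292), array([264.5, 172.9]))]
```

View pics/e1.png

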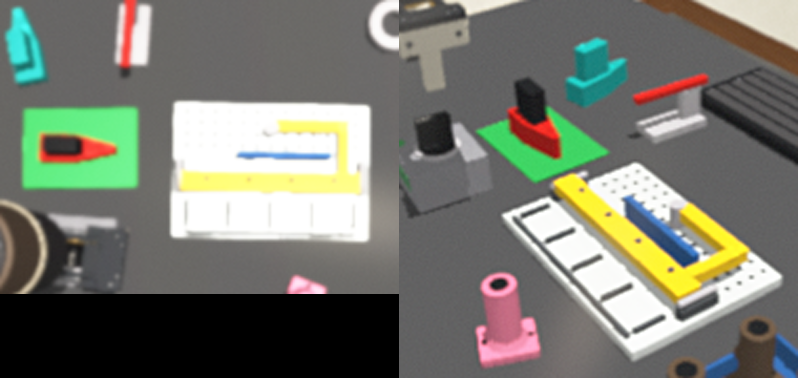

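The wedge lies centred on the mat, the bar is back, bystanders unmoved. Second key twist.

Call:
jog_arm(
  motion=[
    {"offset": [0,0,40],"roll": 0,"hand": 80},
    {"offset": [0,0,75],"roll": 0,"hand": 80},
    {"offset": [0,0,94],"roll": 0,"hand": 80},
    {"offset": [0,0,94],"roll": 0,"hand": 80},
    {"offset": [0,0,94],"roll": 0,"hand": 60},
    {"offset": [0,0,94],"roll": 0,"hand": 45},
    {"offset": [0,0,94],"roll": 0,"hand": 30},
    {"offset": [0,0,94],"roll": 0,"hand": 22},
    {"offset": [0,0,94],"roll": 0,"hand": 15},
    {"offset": [0,0,94],"roll": 0,"hand": 10},
    {"offset": [0,0,94],"roll": 0,"hand": 10},
    {"offset": [0,0,94],"roll": 0,"hand": 10},
    {"offset": [0,0,94],"roll": 0,"hand": 10},
    {"offset": [0,0,94],"roll": 0,"hand": 10},
    {"offset": [0,0,94],"roll": 0,"hand": 10},
    {"offset": [0,0,94],"roll": 0,"hand": 10},
    {"offset": [0,0,94],"roll": 0,"hand": 10},
  ],
)

```text
clock: 46.82
tool_pos: [0.4466, 0.3003, 0.0812]
orientation: [180.0, 0.0, -8.0]
force: [0.4, -0.4, 0.3]
opening: 0.0135
```

Call:
jog_arm(
  motion=[
    {"offset": [0,0,0],"roll": 0.1,"hand": 10},
    {"offset": [0,0,0],"roll": 0.2,"hand": 10},
    {"offset": [0,0,0],"roll": 0.3,"hand": 10},
    {"offset": [0,0,0],"roll": 0.4,"hand": 10},
    {"offset": [0,0,0],"roll": 0.5,"hand": 10},
    {"offset": [0,0,0],"roll": 0.6,"hand": 10},
    {"offset": [0,0,0],"roll": 0.7,"hand": 10},
    {"offset": [0,0,0],"roll": 0.8,"hand": 10},
    {"offset": [0,0,0],"roll": 0.9,"hand": 10},
    {"offset": [0,0,0],"roll": 1.0,"hand": 10},
    {"offset": [0,0,0],"roll": 1.08,"hand": 10},
    {"offset": [0,0,0],"roll": 1.14,"hand": 10},
    {"offset": [0,0,0],"roll": 1.18,"hand": 10},
    {"offset": [0,0,0],"roll": 1.21,"hand": 10},
    {"offset": [0,0,0],"roll": 1.23,"hand": 10},
    {"offset": [0,0,0],"roll": 1.23,"hand": 10},
    {"offset": [0,0,0],"roll": 1.23,"hand": 10},
  ],
)

```text
clock: 48.23
tool_pos: [0.4466, 0.3005, 0.0812]
orientation: [-180.0, -0.0, -78.4]
force: [-0.3, 0.5, 0.2]
opening: 0.0146
```

```bash
python3 go.py;python3 -c "
from plant import ctrl;print(ctrl.get_obs()['moment'])"
```

```text
48.2333 [0.4466 0.3005 0.0812] [-179.99   -0.    -78.4 ] j [ 54.8  16.8 -28.    0.  -45.2 -43.2] F [-0.3  0.5  0.2] 0.014625564180757906
[ 0.2341206  -0.13840552  0.72262671]
```

Call:
jog_arm(
  motion=[
    {"offset": [0,0,0],"roll": 0,"hand": 10},
    {"offset": [0,0,0],"roll": -0.02,"hand": 85},
    {"offset": [0,0,0],"roll": -0.02,"hand": 85},
    {"offset": [0,0,0],"roll": -0.02,"hand": 85},
    {"offset": [0,0,0],"roll": -0.02,"hand": 85},
    {"offset": [0,0,0],"roll": -0.02,"hand": 85},
    {"offset": [0,0,0],"roll": -0.02,"hand": 85},
    {"offset": [0,0,0],"roll": -0.02,"hand": 85},
    {"offset": [0,0,0],"roll": -0.02,"hand": 85},
    {"offset": [0,0,0],"roll": -0.02,"hand": 85},
    {"offset": [0,0,-30],"roll": -0.02,"hand": 85},
    {"offset": [0,0,-70],"roll": -0.02,"hand": 85},
    {"offset": [0,0,-110],"roll": -0.02,"hand": 85},
    {"offset": [-100,100,-140],"roll": -0.02,"hand": 85},
    {"offset": [-150,100,-140],"roll": -0.02,"hand": 85},
    {"offset": [-150,100,-140],"roll": -0.02,"hand": 85},
    {"offset": [-150,100,-140],"roll": -0.02,"hand": 85},
    {"offset": [-150,100,-140],"roll": -0.02,"hand": 85},
    {"offset": [-150,100,-140],"roll": -0.02,"hand": 85},
    {"offset": [-150,100,-140],"roll": -0.02,"hand": 85},
  ],
)

```text
clock: 49.9
tool_pos: [0.3178, 0.428, 0.2213]
orientation: [180.0, 0.0, -77.2]
force: [0.4, -0.3, -0.3]
opening: 0.0851
```

```bash
python3 go.py; python3 red.py; python3 - <<'E'
from plant import cams
from h import *
t=cams.snapshot("top");s=cams.snapshot("side")
a=cv2.resize(t["img"][110:265,190:450,::-1],None,fx=1.6,fy=1.6,interpolation=cv2.INTER_CUBIC)
b=cv2.resize(s["img"][110:380,200:440,::-1],None,fx=1.5,fy=1.5,interpolation=cv2.INTER_CUBIC)
k=cv2.resize(t["img"][220:260,205:250,::-1],None,fx=4,fy=4,interpolation=cv2.INTER_CUBIC)
im=np.zeros((len(b),a.shape[1]+b.shape[1],3),np.uint8);im[:len(a),:a.shape[1]]=a;im[:,a.shape[1]:]=b;im[len(a):len(a)+157,:180]=k[:min(157,len(b)-len(a))]
cv2.imwrite("pics/end.png",im)
E
```

```text
49.9 [0.3178 0.428  0.2213] [180.     0.   -77.21] j [ 74.5   7.9 -18.6  -0.  -63.6 -61.7] F [ 0.4 -0.3 -0.3] 0.08508010662398488
top then [(np.int32(145), array([251. , 129.5])), (np.int32(206), array([227.4, 192.6]))] now [(np.int32(145), array([250.9, 129.3])), (np.int32(184), array([227.1, 192.2]))]
side then [(np.int32(169), array([328.6, 152.1])), (np.int32(407), array([264.5, 173.2]))] now [(np.int32(166), array([328.7, 152. ])), (np.int32(292), array([264.4, 172.8]))]
```

View pics/end.png

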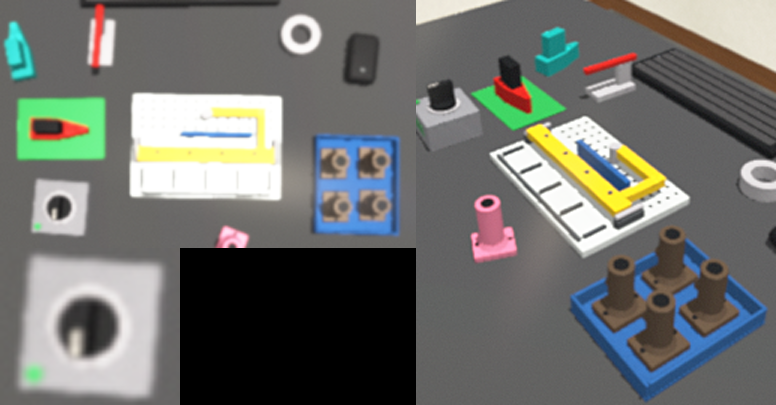

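The key mark is back at its starting angle, (75,343) in the inset. The bar is closed, the wedge is on the mat, and all four castings stand in the tray. Handing in.

```bash
python3 -c "
from plant import order;print(order.close_job())"
```

```text
the job is handed in; nothing more can be done
None
```

The whole sequence is done and the job is handed in after about 50 s of the 210 s; it reports no verdict.

**What I did:**
- Twisted the key to its stop and let it spring back.
- Pushed the red wedge into the slot so that it held the bar open by itself.
- Stood all four castings in the tray.
- Pulled the wedge out, laid it flat on its mat, and twisted and released the key again.

**Last checks:** The final pictures show:
- four upright castings in the tray
- the wedge centred on the green mat
- the bar back against its closed position
- the key mark at its starting angle
- the clamp's red handle within 1 px of its start position; the mouse and ring gauge look unmoved, judged by eye
- the gripper clear of everything

**Not measured directly:**
- The key and bar values were never read. Both times I judged the key's stop from the turn (about 1.2 rad) and a wrist moment of 0.7–0.8 N m, well above the spring's 0.18 N m.
- At the end of the second twist the opening read 14.6 mm on the 14 mm bar, so the pads had slipped slightly against the stop.

**What disagreed:** The two cameras differed by about 3 mm. Contact with the key agreed better with the top camera, so I relied mainly on that one.

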